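# Spread the heaped desiccant canisters over the open drawer

## Robot

A 6-joint arm with a two-finger parallel gripper is mounted at the origin on the work surface. World frame = base frame: x ahead of the robot, y to its left, z up, the work surface at z = 0. Lengths are in m, angles in rad, forces in N, time in s.
With the tool pointing down it reaches from about 0.35 to 0.775 m from the base axis. Payload 7.3 kg.
Tool frame: the origin (TCP) lies at the very end of the fingers, on their centre line; the grasp point (between the pads) lies 19 mm behind it; x points along the fingers, y is the direction in which the jaws open and shut, and the axes are right-handed (so a half turn about x gives the same grasp; the last joint's range is limited). The gripper opens to 92 mm and grips with 3 to 60 N. Pads are 19 mm wide; open, the fingers measure 130 mm over their backs; the gripper's body (75 mm by 190 mm) begins 47 mm behind the grasp point.
Start: joints at [1.107, 0.342, 1.524, -0, 1.275, -0.146], TCP at [0.164, 0.499, 0.227] pointing down, gripper open.
Joint ranges: [-2.53, 2.53], [-0.77, 2.02], [0.04, 2.7], [-1, 4.14], [0.28, 2.66], [-3.11, 3.11]. Speed limits (rad/s): [2.57, 2.57, 3.14, 3.14, 3.14, 3.14].

## Interface

Orientations are given as a 3x3 rotation matrix whose columns are the frame's x, y, z axes.
In Python, from rig import * gives the robot as it stands.
- The arm moves only by the tool send_rows, never from a script. Its argument "targets" is a list of rows, each a list of 5 numbers: the shift along the tool's x, y, z in units of 60 mm (1.0 is 60 mm), then the turn about the tool's x in units of 0.15 rad (1.0 is 0.15 rad), then the gripper command: -1 is fully open, 1 is shut, values between are in proportion. A call has 1 to 5 rows; each row shifts and turns the commanded pose from where the row before left it, along the tool's axes as they then stand; what a row does not reach is not made up. A row lasts 1/8 s, in which the tool goes at most 62.5 mm and 10.7 degrees, less where a joint would pass 70% of its speed; a pose out of reach is approached as far as the arm can. A call with a number of a shift or a turn outside -1 to 1 is refused whole. A call with a gripper value outside its range is refused whole. The fingers move at their own pace and stop on an object; "newtons" is the grip in N (left out, the last holds). Time passes only in rows, so rows that do not move let the fingers close. It gives the time, the measured TCP pose, the force and the opening at its end, in the units of the state.
- observe(): the state, without advancing time (a new reading comes with each control period).
- capture(name): name is "scene" or "top" or "wrist"; returns a dict with "frame" (400x640x3 uint8, red, green, blue), "depth" (400x640 float32, m along the optical axis (not along the pixel's ray), 0 where there is no reading), "K" (3x3 intrinsics, pixels), "origin" and "rotation" of the camera in the world; the wrist camera has in their place "T_tool_cam" (4x4, takes a point from camera to tool coordinates, whose origin is the TCP and whose axes are the tool frame's). Camera axes: x right, y down, z forward; pixel columns grow to the right and rows downward; lengths in m; the calibration is good to about 2 mm. A picture is of the moment at which its call begins: read the wrist's pose just before it.
- job_done(): hands the job in, once; it reports no verdict.
The state is a dict: "clock": time; "joint_positions": joint angles; "joint_velocities": joint speeds; "tau": joint torques, N m; "ee_pos": TCP position; "tcp_rot": TCP orientation; "ft_force": force on the tool from outside, world axes, zero at the start; "ft_torque": the same for the moment, N m; "gripper_width": finger opening in m.
Only numpy, scipy, OpenCV 4.12 (cv2) and the standard library are available. Lean on these libraries where they do the work, as an engineer would, in place of code of your own. Each camera call takes 0.05 s, during which the arm holds its last target.

## Task

The five desiccant canisters have ended up in a heap at the back of the open top drawer, partly under the clear cover. Spread them into one even layer over the drawer floor, all lying flat: three across the back half (left, middle, right) and one on each side of the humidity gauge in the front half, spaced out with at least 25 mm of clear floor between neighbours. Leave the gauge and the things on top of the unit where they are.

Things in the scene. Friction and masses are not known exactly. Their poses are not given: they have to be found in the camera images.
- unit: Fixed stack of three clear acrylic drawers, 324 mm wide, 206 mm high; the lower two are shut, the top one stands open towards the robot and cannot move. Origin: at table height under the middle of the open drawer's floor; x points to the back of the drawer, y to its left seen from the robot, z up. Back half of the drawer: x > 0; front half: x < 0.
- drawer_floor (a point): Middle of the open drawer's floor (black liner), 130 mm above the unit's origin, axes as the unit's. Inside, the floor reaches 110 mm to front and back (x) and 150 mm to left and right (y). Clear walls 4 mm thick all round, tops 28 mm above the floor; a small pull lip, 10 mm deep, sticks out of the front wall.
- cover_edge (a point): Middle of the front edge, underside, of the clear cover over the back of the drawer: 40 mm behind the floor's middle, 72 mm above the floor. The cover is 4 mm thick and reaches back 232 mm; clear side panels carry it 161 mm to either side. Fingers get under it only tilted, 35 to 45 degrees, pointing back and down. Things stand on it from 58 mm behind this edge.
- can0_c (a point): Desiccant canister: aluminium puck, 36 mm across, 24 mm high, about 40 g; five alike. Point: its centre, half-way up; z along its axis. At the start this one lies on top of the other four, which stand 2 by 2 on the drawer floor, front pair short of the cover's edge, rear pair under it, gaps 2 to 14 mm. They slide when nudged.
- can1_c (a point): Another of the five alike canisters, 36 mm across, 24 mm high. Point: its centre, half-way up; z along its axis. Starts in the bottom layer of the heap.
- can2_c (a point): Another of the five alike canisters, 36 mm across, 24 mm high. Point: its centre, half-way up; z along its axis. Starts in the bottom layer of the heap.
- can3_c (a point): Another of the five alike canisters, 36 mm across, 24 mm high. Point: its centre, half-way up; z along its axis. Starts in the bottom layer of the heap.
- can4_c (a point): Another of the five alike canisters, 36 mm across, 24 mm high. Point: its centre, half-way up; z along its axis. Starts in the bottom layer of the heap.
- gauge_c (a point): Round humidity gauge lying face up on the drawer floor, about in the middle of the front half; black with a white face, 40 mm across, 18 mm high, loose. Point: its centre. It must stay put.
- bowl_c (a point): Grey ceramic bowl, 96 mm across, 38 mm high, two caps in it, on the cover behind; loose, to be left alone. Point: its centre.
- lens_c (a point): Black lens standing on end, 66 mm across, 54 mm high, on the cover behind; loose, to be left alone. Point: its centre.
- hood_c (a point): White plastic lens hood, a ring 72 mm across, 34 mm high, on the cover behind; loose, to be left alone. Point: its centre.
- wrench_c (a point): Red plastic filter wrench lying flat, open loop 60 mm across with a handle, 8 mm thick, 105 mm long, on the cover behind; loose, to be left alone. Point: its centre.

How it is judged:
At the end, for the whole second after the job is handed in: One canister centre in each third (left, middle, right, 100 mm wide) of the back half of the drawer floor and one in the left and right thirds of the front half; all flat on the floor (centre 7 to 16 mm above it), at rest, centres of canisters and gauge all over 60 mm apart (((x of can0_c in the frame of unit between -0.11 and 0 m and y of can0_c in the frame of unit between -0.15 and -0.05 m) or (x of can1_c in the frame of unit between -0.11 and 0 m and y of can1_c in the frame of unit between -0.15 and -0.05 m) or (x of can2_c in the frame of unit between -0.11 and 0 m and y of can2_c in the frame of unit between -0.15 and -0.05 m) or (x of can3_c in the frame of unit between -0.11 and 0 m and y of can3_c in the frame of unit between -0.15 and -0.05 m) or (x of can4_c in the frame of unit between -0.11 and 0 m and y of can4_c in the frame of unit between -0.15 and -0.05 m)) and ((x of can0_c in the frame of unit between -0.11 and 0 m and y of can0_c in the frame of unit between 0.05 and 0.15 m) or (x of can1_c in the frame of unit between -0.11 and 0 m and y of can1_c in the frame of unit between 0.05 and 0.15 m) or (x of can2_c in the frame of unit between -0.11 and 0 m and y of can2_c in the frame of unit between 0.05 and 0.15 m) or (x of can3_c in the frame of unit between -0.11 and 0 m and y of can3_c in the frame of unit between 0.05 and 0.15 m) or (x of can4_c in the frame of unit between -0.11 and 0 m and y of can4_c in the frame of unit between 0.05 and 0.15 m)) and ((x of can0_c in the frame of unit between 0 and 0.11 m and y of can0_c in the frame of unit between -0.15 and -0.05 m) or (x of can1_c in the frame of unit between 0 and 0.11 m and y of can1_c in the frame of unit between -0.15 and -0.05 m) or (x of can2_c in the frame of unit between 0 and 0.11 m and y of can2_c in the frame of unit between -0.15 and -0.05 m) or (x of can3_c in the frame of unit between 0 and 0.11 m and y of can3_c in the frame of unit between -0.15 and -0.05 m) or (x of can4_c in the frame of unit between 0 and 0.11 m and y of can4_c in the frame of unit between -0.15 and -0.05 m)) and ((x of can0_c in the frame of unit between 0 and 0.11 m and y of can0_c in the frame of unit between -0.05 and 0.05 m) or (x of can1_c in the frame of unit between 0 and 0.11 m and y of can1_c in the frame of unit between -0.05 and 0.05 m) or (x of can2_c in the frame of unit between 0 and 0.11 m and y of can2_c in the frame of unit between -0.05 and 0.05 m) or (x of can3_c in the frame of unit between 0 and 0.11 m and y of can3_c in the frame of unit between -0.05 and 0.05 m) or (x of can4_c in the frame of unit between 0 and 0.11 m and y of can4_c in the frame of unit between -0.05 and 0.05 m)) and ((x of can0_c in the frame of unit between 0 and 0.11 m and y of can0_c in the frame of unit between 0.05 and 0.15 m) or (x of can1_c in the frame of unit between 0 and 0.11 m and y of can1_c in the frame of unit between 0.05 and 0.15 m) or (x of can2_c in the frame of unit between 0 and 0.11 m and y of can2_c in the frame of unit between 0.05 and 0.15 m) or (x of can3_c in the frame of unit between 0 and 0.11 m and y of can3_c in the frame of unit between 0.05 and 0.15 m) or (x of can4_c in the frame of unit between 0 and 0.11 m and y of can4_c in the frame of unit between 0.05 and 0.15 m)) and horizontal distance between can0_c and can1_c above 0.06 m and horizontal distance between each of can0_c, can1_c and can2_c above 0.06 m and horizontal distance between each of can0_c, can1_c, can2_c and can3_c above 0.06 m and horizontal distance between each of can0_c, can1_c, can2_c, can3_c and can4_c above 0.06 m and horizontal distance between each of can0_c, can1_c, can2_c, can3_c, can4_c and gauge_c above 0.06 m and z of can0_c in the frame of unit between 0.137 and 0.146 m and linear speed of each of can0, can1, can2, can3, can4 below 0.01 m/s and z of can1_c in the frame of unit between 0.137 and 0.146 m and z of can2_c in the frame of unit between 0.137 and 0.146 m and z of can3_c in the frame of unit between 0.137 and 0.146 m and z of can4_c in the frame of unit between 0.137 and 0.146 m); the robot touches nothing.
It fails at once if the humidity gauge was shoved more than 15 mm (distance of gauge_c from where it was at the start of the episode above 0.015 m).
It fails at once if a thing on top of the unit was displaced by more than 20 mm (distance of any of bowl_c, lens_c, hood_c, wrench_c from where it was at the start of the episode above 0.02 m).
It also fails if it takes over 61 s, if anything falls off the work surface, if the arm or the gripper's body presses on something with over 40 N, if the wrist force passes 120 N, or if a joint passes its speed limit or range.

## Working session

There is one attempt and no reset: what is moved stays moved. The work goes in short steps, Python scripts to look and compute and a tool call to move; the robot and the scene stay as the last step left them, time stands still between calls to the robot, and variables do not carry over. Pictures are saved under pics/ and viewed, and the job is handed in when it is done.

Besides the shell and the picture viewer there is one more tool, called as a command line: name --pt "numbers of a row" for each row, then --argument value for the rest. send_rows: Moves the arm, as the interface text tells. Its arguments: {"type":"object","properties":{"targets":{"type":"array"},"newtons":{"type":"number"}},"required":["targets"]}

```bash
ls; mkdir -p pics
cat > h.py <<'E'
from rig import *
import numpy as np, cv2
def save(c,n,crop=None,s=1):
    im=c["frame"]
    if crop: x0,y0,x1,y1=crop; im=im[y0:y1,x0:x1]
    im=cv2.resize(im,None,fx=s,fy=s,interpolation=cv2.INTER_CUBIC)
    cv2.imwrite("pics/"+n+".png",im[:,:,::-1])
def cam(c,o=None):
    if "origin" in c: return np.array(c["rotation"]),np.array(c["origin"])
    T=np.array(c["T_tool_cam"]);R=np.array(o["tcp_rot"]);return R@T[:3,:3],R@T[:3,3]+np.array(o["ee_pos"])
def onplane(c,u,v,z,o=None):
    R,t=cam(c,o);d=R@np.linalg.inv(c["K"])@np.array([u,v,1.]);return t+d*(z-t[2])/d[2]
def pt(c,u,v,o=None):
    R,t=cam(c,o);d=R@np.linalg.inv(c["K"])@np.array([u,v,1.]);return t+d*c["depth"][int(v),int(u)]
def proj(c,p,o=None):
    R,t=cam(c,o);q=c["K"]@(R.T@(np.array(p)-t));return q[:2]/q[2]
E
python3 - <<'E'
from h import *
o=observe();print(o)
for n in("scene","top","wrist"):
    c=capture(n);save(c,n+"0");print(n,c["K"].tolist(),c.get("origin"),c.get("rotation"),c.get("T_tool_cam"))
E
```

```text
pics
{'clock': 0.0, 'joint_positions': array([ 1.10703890e+00,  3.42740651e-01,  1.52502012e+00,  1.87251568e-05,
        1.27539441e+00, -1.46014993e-01]), 'joint_velocities': array([-0.0014973 , -0.00058224, -0.00038372,  0.00054189, -0.00098087,
        0.00168412]), 'tau': array([-1.49016258e-03, -4.31244743e+01, -2.44213915e+01,  7.17689632e-02,
        5.60668192e-02, -1.29907166e-04]), 'ee_pos': array([0.16381891, 0.4983587 , 0.22603458]), 'tcp_rot': array([[-7.14958115e-04,  3.12427442e-01,  9.49941357e-01],
       [-1.38947542e-03,  9.49940373e-01, -3.12428164e-01],
       [-9.99998779e-01, -1.54329322e-03, -2.45057326e-04]]), 'ft_force': array([-0.04061556,  0.95758712, -0.28912749]), 'ft_torque': array([ 0.01658552, -0.00432434, -0.02251867]), 'gripper_width': 0.09169976572887634}
scene [[490.7556697115898, 0.0, 323.2003458662713], [0.0, 490.7556697115898, 190.99984870370272], [0.0, 0.0, 1.0]] [1.12088724 0.38705862 0.83487064] [[-0.63108096  0.57943229 -0.51574707]
 [ 0.77570677  0.46797835 -0.42340911]
 [-0.00397844 -0.66727392 -0.74480178]] None
top [[390.26173707649787, 0.0, 324.0901703091071], [0.0, 390.26173707649787, 195.61981113956702], [0.0, 0.0, 1.0]] [0.5568897  0.02325901 0.81123176] [[ 0.00537982 -0.98708648  0.16009793]
 [-0.99997028 -0.00442605  0.00631338]
 [-0.00552325 -0.16012714 -0.98708095]] None
wrist [[339.59899951693114, 0.0, 320.59086000146624], [0.0, 339.59899951693114, 201.61529735481085], [0.0, 0.0, 1.0]] None None [[-2.52479130e-04 -3.08233755e-01  9.51310616e-01 -1.57285831e-01]
 [ 9.99999776e-01 -6.67504260e-04  4.91235234e-05 -1.20394056e-03]
 [ 6.19862361e-04  9.51310416e-01  3.08233855e-01 -8.36324046e-02]
 [ 0.00000000e+00  0.00000000e+00  0.00000000e+00  1.00000000e+00]]
```

View pics/top0.png

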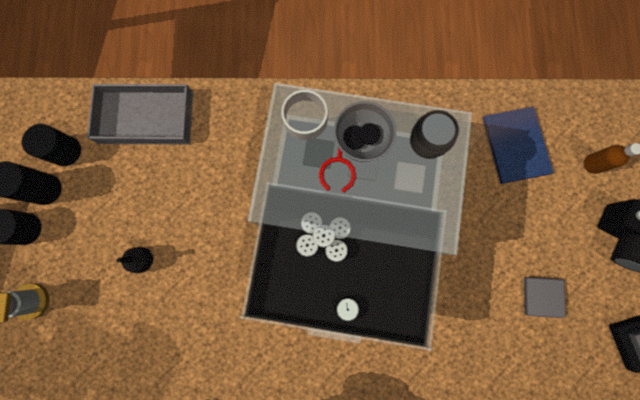

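View pics/scene0.png

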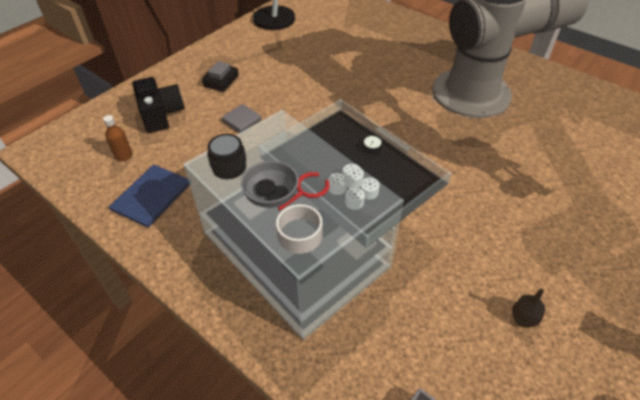

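View pics/wrist0.png

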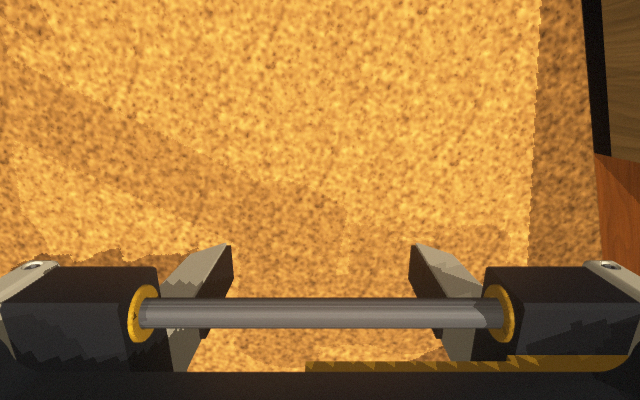

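Run:
```python
from h import *
c=capture("top");save(c,"top1",(235,75,485,355),2.1)
save(c,"top1b",(290,200,370,330),4.5)
print(onplane(c,323,236,.178))
s=capture("scene");save(s,"sc1",(290,90,460,230),4.5)
np.savez("f.npz",d=c["depth"])
for n,(u,v) in dict(fl=(246,317),fr=(430,346),bl=(266,187),br=(444,211)).items(): print(n,onplane(c,u,v,.158),pt(c,u,v))
```

```text
[0.59345234 0.02871585 0.178     ]
fl [0.46356062 0.15256328 0.158     ] [0.46371358 0.15235135 0.15907062]
fr [ 0.4208066  -0.14265812  0.158     ] [ 0.4207477  -0.14272992  0.1577173 ]
bl [0.67726935 0.12646025 0.158     ] [0.66856356 0.11899679 0.20524138]
br [ 0.63753524 -0.17440433  0.158     ] [ 0.63171805 -0.16014633  0.2051194 ]
```

View pics/top1.png

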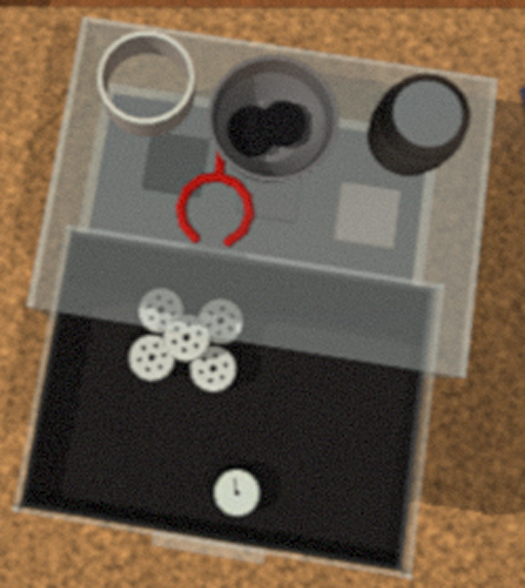

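View pics/top1b.png

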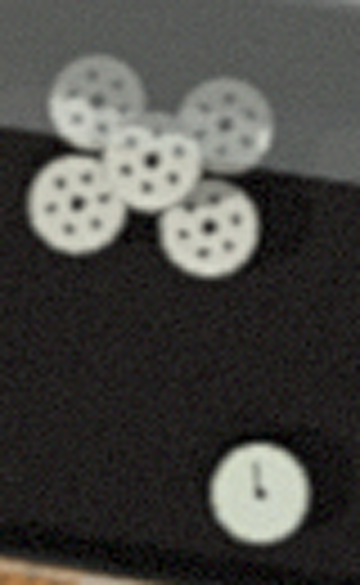

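View pics/sc1.png

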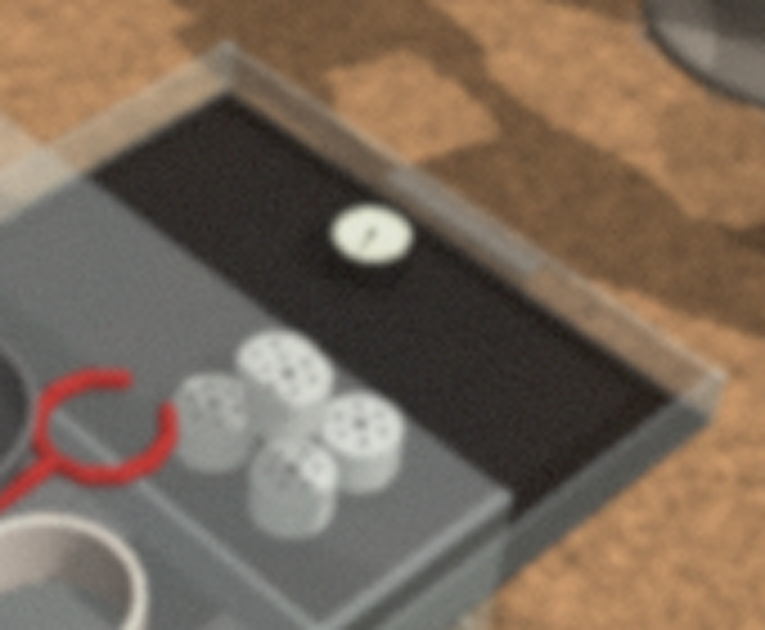

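Run:
```python
from h import *
from scipy.optimize import least_squares
c=capture("top")
P=[((30,306),(40,161,.204)),((465,376),(40,-161,.204)),((85,18),(272,161,.206)),((497,78),(272,-161,.206)),((16,509),(-114,154,.158)),((409,575),(-114,-154,.158)),((70,228),(114,154,.158)),((441,286),(114,-154,.158))]
def W(p,q): 
    a=p[2];R=np.array([[np.cos(a),-np.sin(a)],[np.sin(a),np.cos(a)]])
    return np.r_[R@(np.array(q[:2])/1000)+p[:2],q[2]]
uv=[np.array([235+a/2.1,75+b/2.1]) for (a,b),_ in P]
f=lambda p:np.concatenate([proj(c,W(p,q))-m for m,(_,q) in zip(uv,P)])
r=least_squares(f,[.55,0,-.1],loss='soft_l1');p=r.x;print(p,f(p).reshape(-1,2).round(1).tolist())
np.save("unit.npy",p)
def U(w):
    a=p[2];R=np.array([[np.cos(a),-np.sin(a)],[np.sin(a),np.cos(a)]]);return (R.T@(w[:2]-p[:2])*1000).round(1)
g=lambda x,y:(290+x/4.5,200+y/4.5)
for n,(x,y),z in [("rl",(97,102),.154),("rr",(225,124),.154),("fl",(78,204),.154),("fr",(209,228),.154),("top",(152,161),.178),("gauge",(260,493),.148)]:
    w=onplane(c,*g(x,y),z);print(n,w.round(4),U(w),pt(c,*g(x,y)).round(3))
for n,(x,y),z in [("wrench end",(197,243),.210),("wr",(230,243),.21),("bowl front",(273,183),.215),("lens front",(400,172),.21),("hood",(140,132),.21)]:
    w=onplane(c,235+x/2.1,75+y/2.1,z);print(n,U(w))
```

```text
[ 0.55014323 -0.00986478 -0.15501373] [[0.4, 0.4], [-1.0, 0.4], [0.7, -1.1], [-0.6, -0.3], [-1.2, 1.0], [1.5, 1.9], [-1.1, -1.9], [2.1, -1.0]]
rl [0.6172 0.0484 0.154 ] [57.2 67.9] [0.613 0.046 0.205]
rr [6.091e-01 4.000e-04 1.540e-01] [56.7 19.2] [0.605 0.002 0.208]
fl [0.5792 0.055  0.154 ] [18.6 68.6] [0.579 0.055 0.154]
fr [0.5706 0.0064 0.154 ] [17.7 19.2] [0.571 0.006 0.155]
top [0.5938 0.0275 0.178 ] [37.4 43.6] [0.594 0.027 0.176]
gauge [ 0.475  -0.0124  0.148 ] [-73.9 -14.2] [ 0.475 -0.012  0.15 ]
wrench end [106.1  46.6]
wr [110.   22.3]
bowl front [159.2  -2.4]
lens front [184.1 -96. ]
hood [184. 103.]
```

```bash
cat >> h.py <<'E'
p=np.load("unit.npy") if __import__("os").path.exists("unit.npy") else None
def RU():
    a=p[2];return np.array([[np.cos(a),-np.sin(a),0],[np.sin(a),np.cos(a),0],[0,0,1]])
def toU(w): return RU().T@(np.array(w)-[p[0],p[1],.130])*1000
def st(o=None):
    o=o or observe();R=RU().T@np.array(o["tcp_rot"])
    print("t%.2f U"%o["clock"],toU(o["ee_pos"]).round(1),"yaw",round(float(np.arctan2(-R[0,1],R[1,1])),3),"tilt",R[2,:].round(3),"F",np.round(o["ft_force"],1),"w",round(o["gripper_width"]*1000,1));return o
def go(x,y,z,yaw=0):
    o=st();R=RU().T@np.array(o["tcp_rot"]);cy=np.arctan2(-R[0,1],R[1,1])
    d=np.array([x,y,z])-toU(o["ee_pos"])
    print("rows in current axes:",(R.T@d/60).round(2),"turn",round(-(yaw-cy)/.15,2))
    c,s=np.cos(yaw),np.sin(yaw);T=np.array([[0,-s,c],[0,c,s],[-1,0,0]])
    print("rows after turn:",(T.T@d/60).round(2))
E
python3 - <<'E'
from h import *
go(-20,43.5,80)
E
```

```text
t0.30 U [-460.   442.8   96.5] yaw -0.163 tilt [-1. -0. -0.] F [-0.5 -0.4 -0.4] w 91.7
rows in current axes: [ 0.28 -5.38  8.32] turn -1.09
rows after turn: [ 0.28 -6.65  7.33]
```

send_rows --pt "0 -0.6 0.7 -0.55 -1" --pt "0 -0.6 0.7 -0.54 -1" --pt "0 -0.7 0.7 0 -1" --pt "0 -0.7 0.7 0 -1" --pt "0 -0.7 0.7 0 -1" --newtons 10

```text
clock: 0.92
ee_pos: [0.3311, 0.2612, 0.2269]
tcp_rot: [[0.001, 0.153, 0.988], [0.0, 0.988, -0.153], [-1.0, 0.001, 0.001]]
ft_force: [1.1, 1.1, 0.1]
gripper_width: 0.0918
```

send_rows --pt "0 -0.7 0.7 0 -1" --pt "0 -0.7 0.7 0 -1" --pt "0 -0.7 0.7 0 -1" --pt "0.1 -0.6 0.7 0 -1" --pt "0.1 -0.4 0.6 0 -1"

```text
clock: 1.55
ee_pos: [0.5044, 0.0455, 0.2146]
tcp_rot: [[0.001, 0.155, 0.988], [-0.0, 0.988, -0.155], [-1.0, 0.0, 0.001]]
ft_force: [-0.0, 0.6, -0.5]
gripper_width: 0.0919
```

Run:
```python
from h import *
go(-20,43.5,36)
```

```text
t1.55 U [-53.7  47.6  84.6] yaw -0.001 tilt [-1.     0.     0.001] F [-0.   0.6 -0.5] w 91.9
rows in current axes: [ 0.81 -0.07  0.56] turn -0.01
rows after turn: [ 0.81 -0.07  0.56]
```

send_rows --pt "0.4 -0.07 0.3 0 -1" --pt "0.4 0 0.25 0 -1" --pt "0 0 0 0 -1"

```text
clock: 1.92
ee_pos: [0.5346, 0.0381, 0.1649]
tcp_rot: [[-0.004, 0.154, 0.988], [0.0, 0.988, -0.154], [-1.0, -0.0, -0.004]]
ft_force: [-0.8, 0.4, -0.5]
gripper_width: 0.0916
```

Run:
```python
from h import *
go(29,43.5,36)
o=observe();c=capture("wrist");save(c,"w1")
for q in [(40,-60,72),(40,140,72),(40,43,72),(40,43,76),(37.4,43.6,48),(18.6,68.6,24),(17.7,19.2,24),(57,68,24),(57,19,24)]:
    w=RU()@(np.array(q)/1000)+[p[0],p[1],.13];print(q,proj(c,w,o).round(0))
```

```text
t1.93 U [-22.8  45.   34.9] yaw 0.0 tilt [-1.    -0.    -0.004] F [-0.8  0.4 -0.5] w 91.6
rows in current axes: [-0.02 -0.02  0.86] turn 0.0
rows after turn: [-0.02 -0.02  0.86]
(40, -60, 72) [ 99. 420.]
(40, 140, 72) [526. 420.]
(40, 43, 72) [319. 420.]
(40, 43, 76) [319. 428.]
(37.4, 43.6, 48) [320. 375.]
(18.6, 68.6, 24) [363. 317.]
(17.7, 19.2, 24) [279. 316.]
(57, 68, 24) [360. 370.]
(57, 19, 24) [281. 370.]
```

View pics/w1.png

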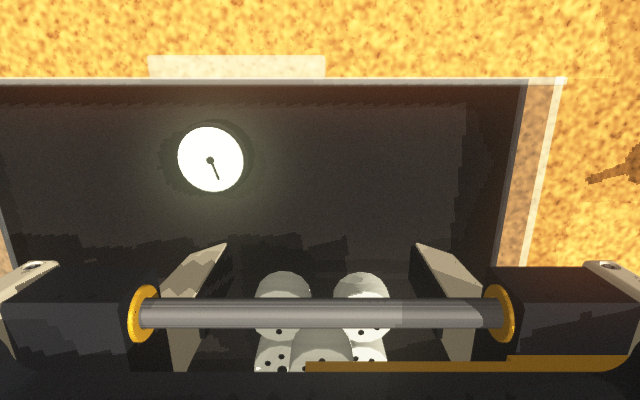

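send_rows --pt "0 -0.02 0.4 0 -1" --pt "0 0 0.35 0 -1" --pt "0 0 0.1 0 -1" --pt "0 0 0 0 -1"

```text
clock: 2.48
ee_pos: [0.585, 0.0297, 0.1673]
tcp_rot: [[0.0, 0.153, 0.988], [0.0, 0.988, -0.153], [-1.0, 0.0, 0.0]]
ft_force: [0.4, -0.1, -0.2]
gripper_width: 0.0915
```

Run:
```python
from h import *
go(29,43.5,34)
c=capture("top");save(c,"t2",(235,75,485,355),2.1);c=capture("scene");save(c,"s2",(290,90,460,230),4.5)
```

```text
t2.48 U [28.3 44.4 37.3] yaw 0.001 tilt [-1.  0.  0.] F [ 0.4 -0.1 -0.2] w 91.5
rows in current axes: [ 0.06 -0.02  0.01] turn 0.01
rows after turn: [ 0.06 -0.02  0.01]
```

View pics/t2.png

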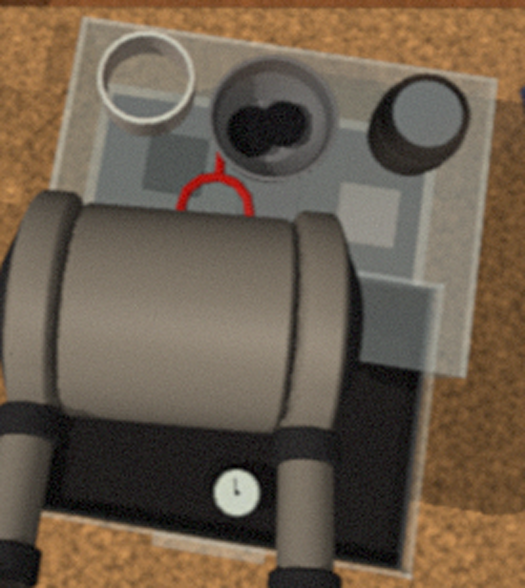

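View pics/s2.png

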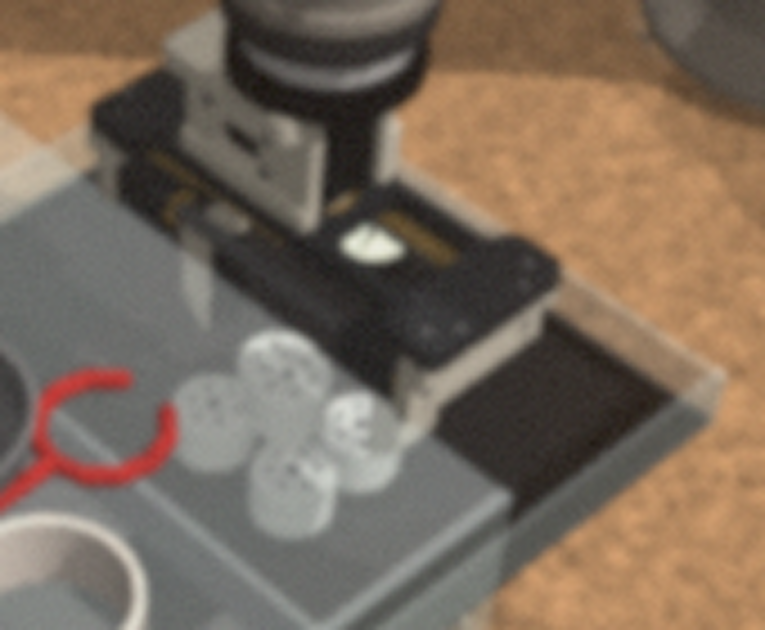

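Nothing touches yet: the fingers straddle the heap and the gripper body is clear above the cover. Lower 3 mm and close gently.

send_rows --pt "0.06 -0.01 0.01 0 -1" --pt "0 0 0 0 1" --pt "0 0 0 0 1" --pt "0 0 0 0 1" --pt "0 0 0 0 1" --newtons 12

```text
clock: 3.2
ee_pos: [0.5859, 0.0287, 0.1631]
tcp_rot: [[-0.0, 0.154, 0.988], [0.0, 0.988, -0.154], [-1.0, 0.0, -0.0]]
ft_force: [-0.4, 0.1, 0.0]
gripper_width: 0.0565
```

send_rows --pt "0 0 0 0 1" --pt "0 0 0 0 1" --pt "0 0 0 0 1"

```text
clock: 3.58
ee_pos: [0.5859, 0.0287, 0.1631]
tcp_rot: [[-0.0, 0.154, 0.988], [0.0, 0.988, -0.154], [-1.0, 0.0, -0.0]]
ft_force: [-0.9, -0.3, 0.0]
gripper_width: 0.0352
```

Run:
```python
from h import *
st()
o=observe();c=capture("wrist");save(c,"w3");c=capture("scene");save(c,"s3",(290,90,460,230),4.5)
```

```text
t3.58 U [29.4 43.6 33.1] yaw 0.001 tilt [-1.  0. -0.] F [-0.9 -0.3  0. ] w 35.2
```

View pics/s3.png

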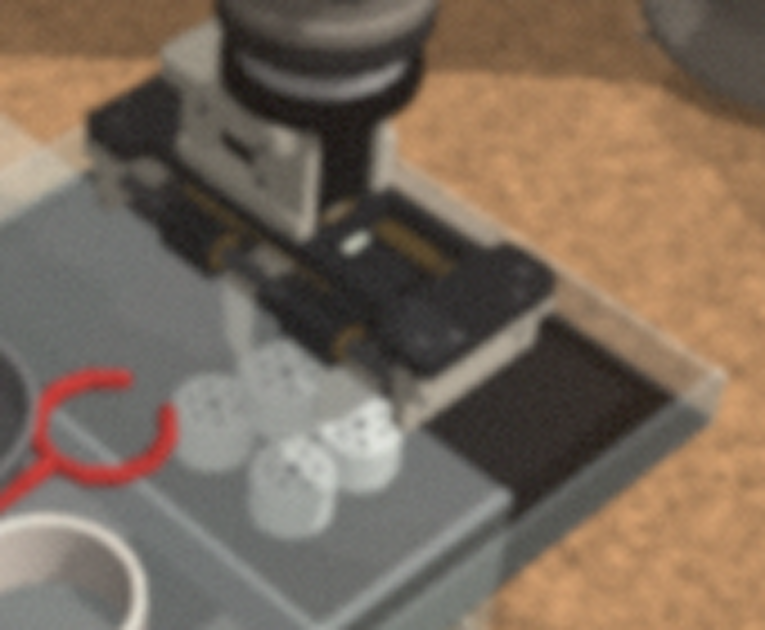

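send_rows --pt "-0.1 0 0 0 1" --pt "0 0 -0.2 0 1" --pt "0 0 -0.5 0 1" --pt "-0.3 -0.2 -0.5 0 1" --newtons 20

```text
clock: 4.18
ee_pos: [0.5106, 0.0286, 0.1861]
tcp_rot: [[-0.003, 0.153, 0.988], [0.001, 0.988, -0.153], [-1.0, 0.0, -0.003]]
ft_force: [-0.2, -0.2, 0.5]
gripper_width: 0.035
```

Run:
```python
from h import *
go(-38,-90,40)
o=observe();c=capture("wrist");save(c,"w4");c=capture("scene");save(c,"s4",(290,90,460,230),4.5)
```

```text
t4.17 U [-45.   31.9  56.1] yaw 0.002 tilt [-1.     0.    -0.003] F [-0.2 -0.2  0.5] w 35.0
rows in current axes: [ 0.27 -2.03  0.11] turn 0.01
rows after turn: [ 0.27 -2.03  0.12]
```

View pics/w4.png

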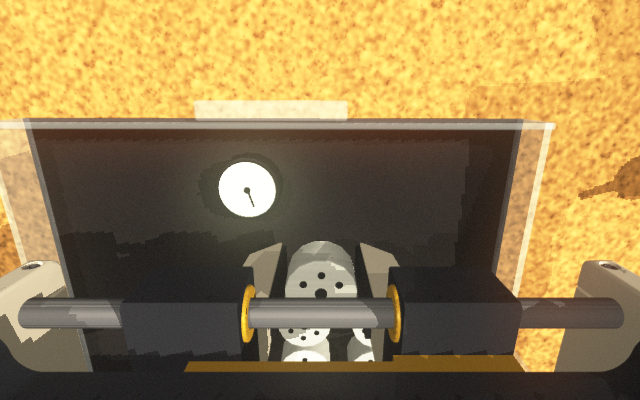

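send_rows --pt "0 -0.7 0.04 0 1" --pt "0 -0.7 0.04 0 1" --pt "0.2 -0.6 0.03 0 1" --pt "0.3 -0.05 0 0 1" --pt "0 0 0 0 1"

```text
clock: 4.9
ee_pos: [0.4997, -0.0947, 0.1559]
tcp_rot: [[-0.002, 0.155, 0.988], [0.001, 0.988, -0.155], [-1.0, 0.001, -0.003]]
ft_force: [-1.0, 0.1, -0.5]
gripper_width: 0.0353
```

Run:
```python
from h import *
go(-38,-90,10)
o=observe();c=capture("wrist");save(c,"w5")
for z in (0,8):print(proj(c,np.array(o["ee_pos"])+np.array(o["tcp_rot"])@np.array([-.015,0,z/1000]),o))
```

```text
t4.90 U [-36.7 -91.6  25.9] yaw -0.0 tilt [-1.     0.001 -0.003] F [-1.   0.1 -0.5] w 35.3
rows in current axes: [ 0.27  0.03 -0.02] turn -0.0
rows after turn: [ 0.27  0.03 -0.02]
[323.27162791 277.2087527 ]
[323.24152472 291.86052686]
```

View pics/w5.png

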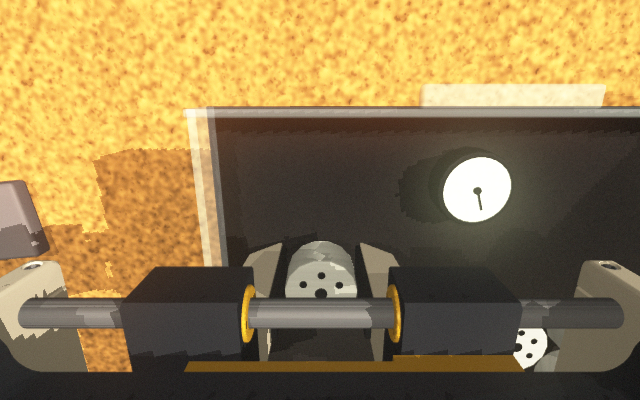

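send_rows --pt "0.2 0.03 0 0 1" --pt "0.06 0 0 0 1" --pt "0 0 0 0 1"

```text
clock: 5.32
ee_pos: [0.5008, -0.0925, 0.1413]
tcp_rot: [[-0.0, 0.153, 0.988], [0.0, 0.988, -0.153], [-1.0, 0.0, -0.0]]
ft_force: [-0.2, -0.3, -0.1]
gripper_width: 0.0352
```

send_rows --pt "0.03 0 0 0 1" --pt "0 0 0 0 -0.2" --pt "0 0 0 0 -0.2" --pt "0 0 0 0 -0.2"

```text
clock: 5.82
ee_pos: [0.5009, -0.0929, 0.1398]
tcp_rot: [[0.0, 0.154, 0.988], [-0.0, 0.988, -0.154], [-1.0, 0.0, 0.0]]
ft_force: [0.5, -0.2, -0.1]
gripper_width: 0.0545
```

send_rows --pt "-0.6 0 -0.1 0 -0.2" --pt "-0.4 0.5 0 0 -1" --pt "0 0.8 0 0 -1" --pt "0 0.8 0.3 0 -1" --pt "0 0.1 0 0 -1"

```text
clock: 6.45
ee_pos: [0.5338, 0.0381, 0.1997]
tcp_rot: [[0.001, 0.15, 0.989], [0.001, 0.989, -0.15], [-1.0, 0.001, 0.001]]
ft_force: [-1.5, -0.2, -0.2]
gripper_width: 0.0895
```

Run:
```python
from h import *
go(-13,43.9,14)
o=observe();c=capture("wrist");save(c,"w6")
def uc(u,v,z): return toU(onplane(c,u,v,.13+z/1000,o)).round(1)
import pickle;pickle.dump((o,c),open("w6.pkl","wb"))
```

```text
t6.45 U [-23.5  44.9  69.7] yaw 0.004 tilt [-1.     0.001  0.001] F [-1.5 -0.2 -0.2] w 89.5
rows in current axes: [ 0.93 -0.02  0.17] turn 0.03
rows after turn: [ 0.93 -0.02  0.18]
```

View pics/w6.png

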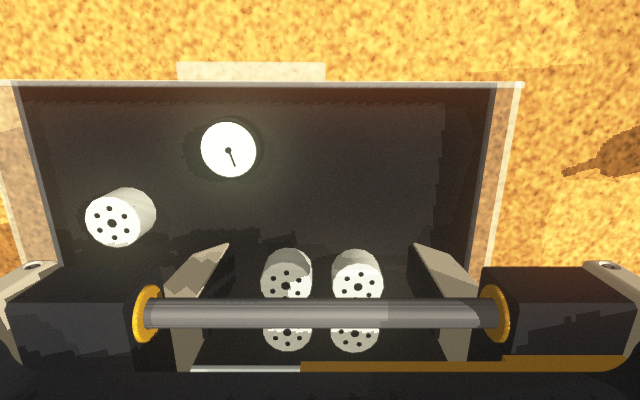

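Run:
```python
from h import *
import pickle
o,c=pickle.load(open("w6.pkl","rb"))
for n,(u,v),z in [("par",(111,223),24),("fr",(286,285),24),("fl",(358,286),24),("rr",(288,332),24),("rl",(355,333),24),("ga",(228,150),18)]:
    print(n,toU(onplane(c,u,v,.13+z/1000,o)).round(1))
```

```text
par [-26.7 -90.7  24. ]
fr [18.4 20.2 24. ]
fl [19.  69.4 24. ]
rr [57.  20.5 24. ]
rl [57.7 68.7 24. ]
ga [-72.8 -13.6  18. ]
```

send_rows --pt "0.3 0 0.1 0 -1" --pt "0.4 0 0.05 0 -1" --pt "0.2 0 0 0 -1" --pt "0 0 0 0 -1"

```text
clock: 7.0
ee_pos: [0.5412, 0.0336, 0.1451]
tcp_rot: [[-0.002, 0.155, 0.988], [0.0, 0.988, -0.155], [-1.0, -0.0, -0.002]]
ft_force: [0.3, 0.4, 0.5]
gripper_width: 0.0922
```

Run:
```python
from h import *
go(16.5,44.4,14)
```

```text
t7.00 U [-15.6  41.6  15.1] yaw -0.0 tilt [-1.    -0.    -0.002] F [0.3 0.4 0.5] w 92.2
rows in current axes: [0.02 0.05 0.53] turn -0.0
rows after turn: [0.02 0.05 0.53]
```

send_rows --pt "0 0.05 0 0 -1" --pt "0.01 0 0.2 0 -1" --pt "0 0 0.2 0 -1" --pt "0 0 0.13 0 -1" --pt "0 0 0 0 -1"

```text
clock: 7.62
ee_pos: [0.5744, 0.0322, 0.1449]
tcp_rot: [[0.0, 0.154, 0.988], [0.0, 0.988, -0.154], [-1.0, 0.0, 0.0]]
ft_force: [-0.1, 0.3, -0.5]
gripper_width: 0.092
```

Run:
```python
from h import *
go(17,44.4,14)
```

```text
t7.62 U [17.4 45.3 14.9] yaw 0.001 tilt [-1.  0.  0.] F [-0.1  0.3 -0.5] w 92.0
rows in current axes: [ 0.01 -0.02 -0.01] turn 0.0
rows after turn: [ 0.01 -0.02 -0.01]
```

Now close on both front canisters together.

send_rows --pt "0.02 0 0 0 0" --pt "0 0 0 0 1" --pt "0 0 0 0 1" --pt "0 0 0 0 1" --pt "0 0 0 0 1" --newtons 10

```text
clock: 8.25
ee_pos: [0.5737, 0.0324, 0.144]
tcp_rot: [[-0.0, 0.154, 0.988], [0.0, 0.988, -0.154], [-1.0, 0.0, -0.0]]
ft_force: [-0.8, 0.6, 1.0]
gripper_width: 0.0713
```

Run:
```python
from h import *
st()
c=capture("wrist");save(c,"w7")
```

```text
t8.25 U [16.7 45.4 14. ] yaw 0.001 tilt [-1.  0. -0.] F [-0.8  0.6  1. ] w 71.3
```

View pics/w7.png

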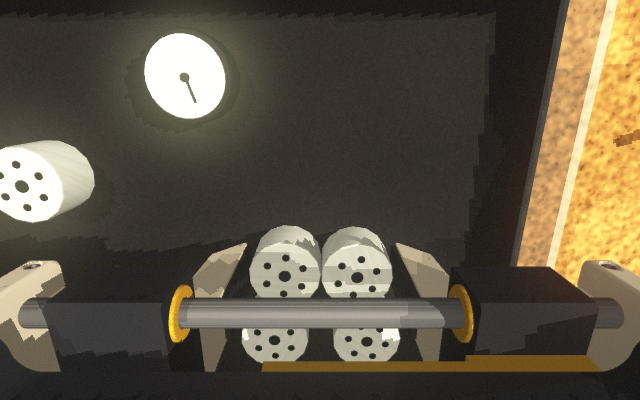

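send_rows --pt "0 0 -0.15 0 1" --pt "0 0 -0.25 0 1" --pt "0 0.15 -0.25 0 1" --pt "0 0.2 -0.25 0 1" --pt "0 0.1 -0.1 0 1"

```text
clock: 8.93
ee_pos: [0.5177, 0.0696, 0.144]
tcp_rot: [[-0.0, 0.153, 0.988], [0.0, 0.988, -0.153], [-1.0, 0.0, -0.0]]
ft_force: [-0.4, 0.3, 0.3]
gripper_width: 0.0313
```

Run:
```python
from h import *
go(-42,72,14)
c=capture("wrist");save(c,"w8")
```

```text
t8.93 U [-44.4  73.5  14. ] yaw 0.002 tilt [-1.  0. -0.] F [-0.4  0.3  0.3] w 31.3
rows in current axes: [ 0.   -0.03  0.04] turn 0.01
rows after turn: [ 0.   -0.03  0.04]
```

View pics/w8.png

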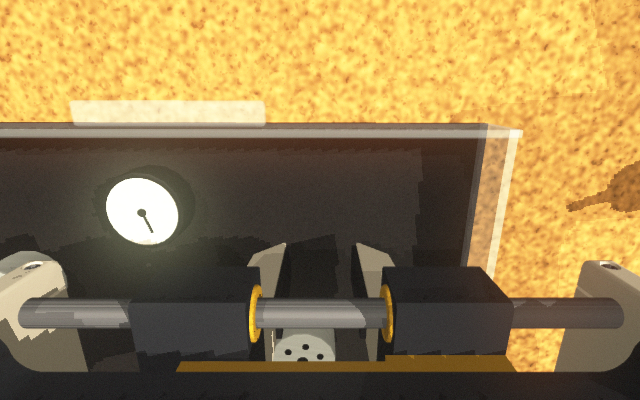

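send_rows --pt "0 0 0 0 0.2" --pt "-0.5 0 0 0 0" --pt "-0.7 0 -0.6 0 -1" --pt "-0.3 0 -1 0 -1" --pt "0 0 -1 0 -1"

```text
clock: 9.6
ee_pos: [0.3644, 0.0922, 0.2351]
tcp_rot: [[0.004, 0.155, 0.988], [0.0, 0.988, -0.155], [-1.0, 0.001, 0.004]]
ft_force: [0.8, 1.0, 0.4]
gripper_width: 0.0713
```

Run:
```python
from h import *
st()
c=capture("top");save(c,"t9",(235,155,485,355),3);c=capture("wrist");save(c,"w9")
```

```text
t9.60 U [-199.2   72.1  105.1] yaw -0.0 tilt [-1.     0.001  0.004] F [0.8 1.  0.4] w 71.3
```

View pics/t9.png

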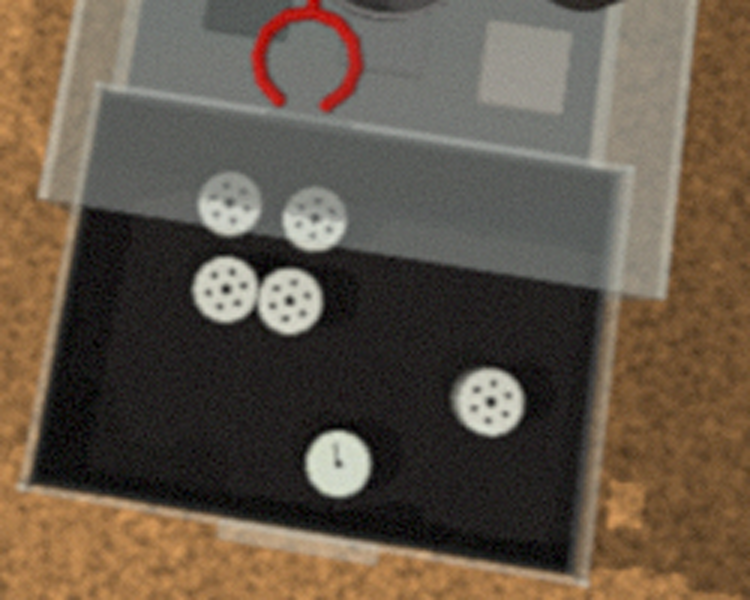

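View pics/w9.png

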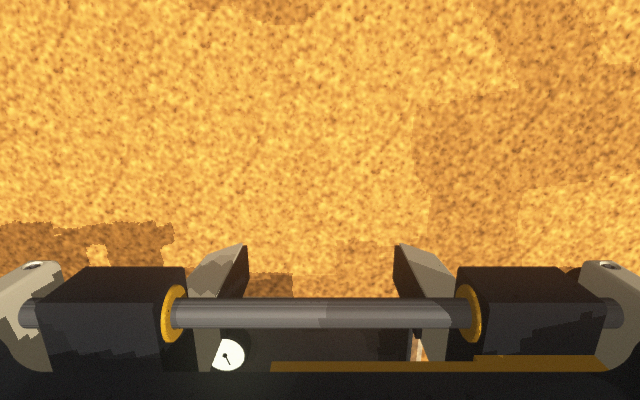

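```bash
cat >> h.py <<'E'
def tp(c,pts,crop,s):
    for n,(x,y),z in pts: print(n,toU(onplane(c,crop[0]+x/s,crop[1]+y/s,.13+z/1000)).round(1))
E
python3 - <<'E'
from h import *
c=capture("top")
tp(c,[("rl",(230,204),24),("rr",(315,219),24),("fl",(226,289),24),("fr",(290,301),24),("pk",(490,402),24),("ga",(338,463),18)],(235,155),3)
E
```

```text
rl [56.7 67.6 24. ]
rr [56.  19.1 24. ]
fl [ 9.7 62.  24. ]
fr [ 8.8 25.8 24. ]
pk [-27.6 -90.7  24. ]
ga [-73.6 -13.9  18. ]
```

Run:
```python
from h import *
go(-32,43.9,40)
```

```text
t9.75 U [-200.7   72.1  104.3] yaw 0.001 tilt [-1.     0.     0.001] F [-0.8  0.1  0.1] w 83.2
rows in current axes: [ 1.07 -0.47  2.81] turn 0.01
rows after turn: [ 1.07 -0.47  2.81]
```

send_rows --pt "0 -0.15 0.9 0 -1" --pt "0.3 -0.15 0.9 0 -1" --pt "0.4 -0.17 0.8 0 -1" --pt "0.5 0 0.21 0 -1" --pt "0.4 0 0 0 -1"

```text
clock: 10.38
ee_pos: [0.5292, 0.0372, 0.1356]
tcp_rot: [[-0.0, 0.155, 0.988], [-0.0, 0.988, -0.155], [-1.0, -0.0, -0.0]]
ft_force: [0.6, 0.6, 0.6]
gripper_width: 0.0919
```

Run:
```python
from h import *
go(0,43.9,5)
```

```text
t10.38 U [-28.   43.3   5.6] yaw -0.001 tilt [-1. -0. -0.] F [0.6 0.6 0.6] w 91.9
rows in current axes: [0.01 0.01 0.47] turn -0.01
rows after turn: [0.01 0.01 0.47]
```

send_rows --pt "0 0.01 0.25 0 -1" --pt "0 0 0.2 0 -1" --pt "0 0 0.04 0 0" --pt "0 0 0 0 1" --pt "0 0 0 0 1" --newtons 15

```text
clock: 11.0
ee_pos: [0.5557, 0.0346, 0.1381]
tcp_rot: [[-0.0, 0.154, 0.988], [0.0, 0.988, -0.154], [-1.0, 0.0, -0.0]]
ft_force: [0.3, 0.1, 1.1]
gripper_width: 0.0665
```

send_rows --pt "0 0 0 0 1" --pt "0 0 0 0 1" --pt "0 0 -0.05 0 1" --pt "0 0 -0.07 0 1" --pt "0 0 -0.07 0 1"

```text
clock: 11.62
ee_pos: [0.5444, 0.0364, 0.1379]
tcp_rot: [[0.0, 0.154, 0.988], [0.0, 0.988, -0.154], [-1.0, 0.0, 0.0]]
ft_force: [0.4, -0.5, 0.3]
gripper_width: 0.0161
```

Run:
```python
from h import *
st()
c=capture("wrist");save(c,"w10")
```

```text
t11.62 U [-12.8  44.8   7.9] yaw 0.001 tilt [-1.  0.  0.] F [ 0.4 -0.5  0.3] w 16.1
```

View pics/w10.png

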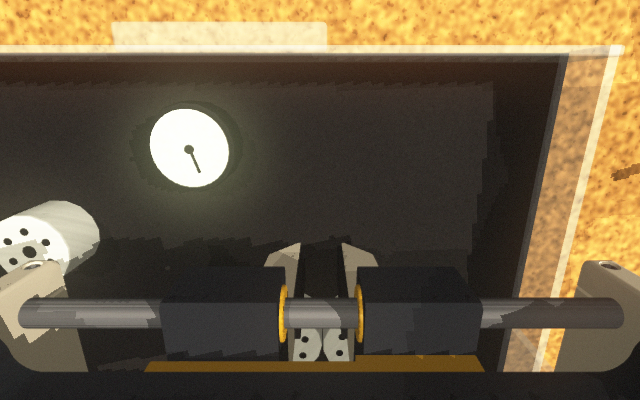

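send_rows --pt "-0.2 0 -0.3 0 0.5" --pt "-0.6 0 -0.6 0 0" --pt "-0.7 0 -1 0 -1" --pt "-0.3 0 -1 0 -1"

```text
clock: 12.18
ee_pos: [0.381, 0.0618, 0.2412]
tcp_rot: [[0.003, 0.154, 0.988], [0.0, 0.988, -0.154], [-1.0, 0.0, 0.003]]
ft_force: [0.7, 0.4, 1.0]
gripper_width: 0.0477
```

Run:
```python
from h import *
st()
c=capture("top");save(c,"t11",(235,155,485,355),3)
```

```text
t12.18 U [-178.2   44.7  111.2] yaw 0.0 tilt [-1.     0.     0.003] F [0.7 0.4 1. ] w 47.7
```

View pics/t11.png

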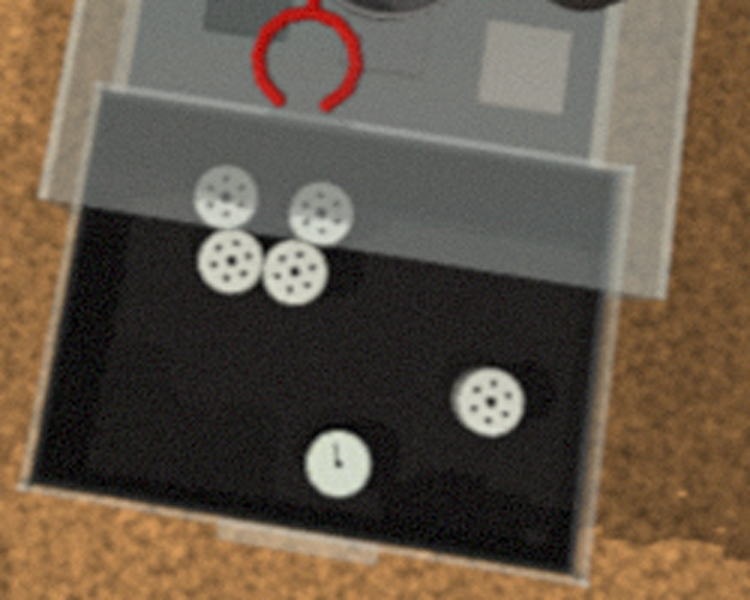

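Run:
```python
from h import *
c=capture("top")
tp(c,[("rl",(226,197),24),("rr",(321,214),24),("fl",(230,261),24),("fr",(295,272),24)],(235,155),3)
```

```text
rl [60.2 70.5 24. ]
rr [59.3 16.2 24. ]
fl [25.3 62.4 24. ]
fr [25.  25.6 24. ]
```

send_rows --pt "0 0 0.6 -1 1" --pt "0 -0.1 0.6 -1 1" --pt "0.2 -0.3 0.6 -1 1" --pt "0.2 -0.4 0.5 -1 1" --pt "0.2 -0.3 0.3 -1 1"

```text
clock: 12.9
ee_pos: [0.5527, 0.0139, 0.2027]
tcp_rot: [[0.0, -0.565, 0.825], [-0.0, 0.825, 0.565], [-1.0, -0.0, -0.0]]
ft_force: [0.1, -0.0, 1.0]
gripper_width: 0.0149
```

Run:
```python
from h import *
go(-22,50.7,14,.785)
print(observe()["joint_positions"])
```

```text
t12.90 U [-1.1 23.9 72.7] yaw 0.755 tilt [-1. -0. -0.] F [ 0.1 -0.   1. ] w 14.9
rows in current axes: [0.98 0.56 0.05] turn -0.2
rows after turn: [0.98 0.56 0.07]
[-1.13506513e-01  4.12563861e-01  1.48492262e+00 -3.41218377e-05
  1.24408773e+00 -2.28439880e+00]
```

send_rows --pt "0.3 0.46 0.07 -0.2 1" --pt "0.5 0.1 0 0 1" --pt "0.18 0 0 0 1" --pt "0 0 0 0 1"

```text
clock: 13.4
ee_pos: [0.5357, 0.0445, 0.1445]
tcp_rot: [[-0.001, -0.586, 0.811], [0.0, 0.811, 0.586], [-1.0, 0.001, -0.001]]
ft_force: [0.1, -0.6, 0.5]
gripper_width: 0.0005
```

Run:
```python
from h import *
go(17,50.7,14,.785)
o=observe();c=capture("wrist");save(c,"w12")
```

```text
t13.40 U [-22.7  51.5  14.5] yaw 0.781 tilt [-1.     0.001 -0.001] F [ 0.1 -0.6  0.5] w 0.5
rows in current axes: [ 0.01 -0.47  0.46] turn -0.03
rows after turn: [ 0.01 -0.48  0.46]
```

View pics/w12.png

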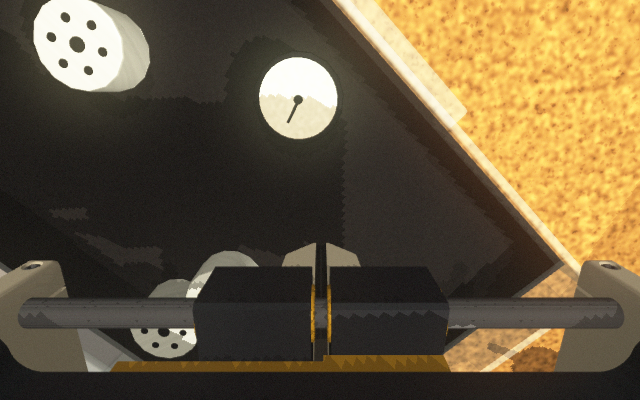

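send_rows --pt "0 -0.1 0.1 0 1" --pt "0 -0.1 0.1 0 1" --pt "0 -0.09 0.09 0 1" --pt "0 -0.09 0.09 0 1" --pt "0 -0.07 0.06 0 1"

```text
clock: 14.08
ee_pos: [0.5731, 0.0384, 0.1449]
tcp_rot: [[-0.0, -0.586, 0.811], [0.0, 0.811, 0.586], [-1.0, 0.0, -0.0]]
ft_force: [-1.1, -0.3, 1.4]
gripper_width: 0.0002
```

Run:
```python
from h import *
go(17,50.7,14,.785)
o=observe();c=capture("wrist");save(c,"w13");c=capture("scene");save(c,"s13",(290,90,460,230),4.5)
```

```text
t14.07 U [15.3 51.2 14.9] yaw 0.781 tilt [-1.  0. -0.] F [-1.1 -0.3  1.4] w 0.2
rows in current axes: [ 0.01 -0.03  0.01] turn -0.03
rows after turn: [ 0.01 -0.03  0.01]
```

View pics/s13.png

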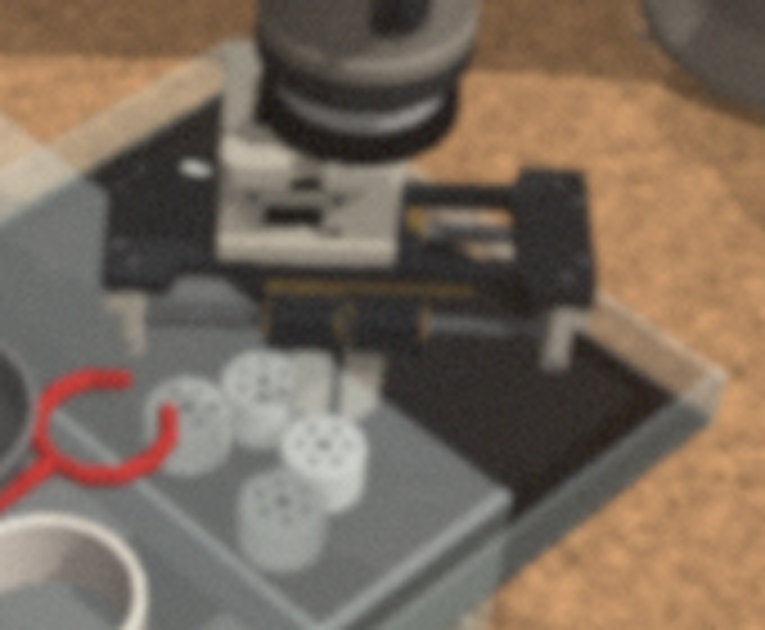

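Run:
```python
from h import *
c=capture("scene")
tp(c,[("fr",(265,376),24),("fl",(323,443),24),("rr",(189,406),24),("rl",(282,503),24)],(290,90),4.5)
```

```text
fr [29.8 24.8 24. ]
fl [38.8 68.8 24. ]
rr [65.8 15.9 24. ]
rl [74.4 80.9 24. ]
```

Run:
```python
from h import *
c=capture("scene");save(c,"s14",(320,150,400,220),9)
```

```text
(no output)
```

View pics/s14.png

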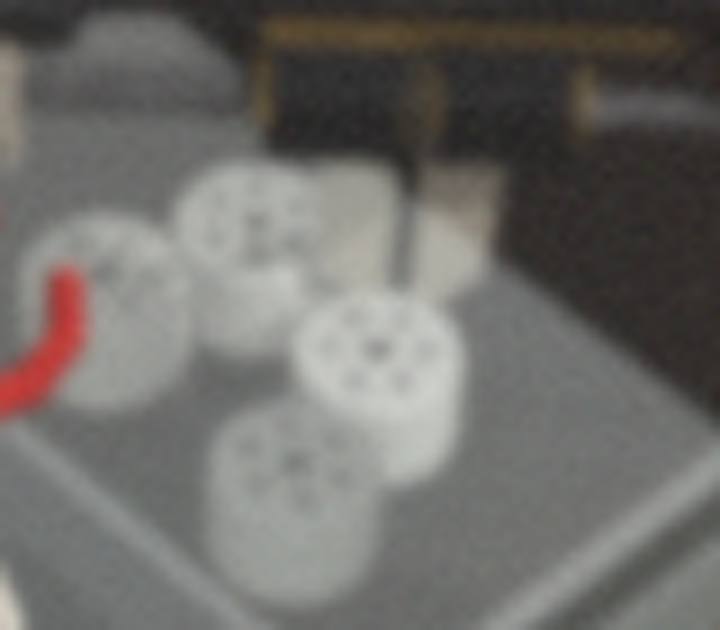

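View pics/w13.png

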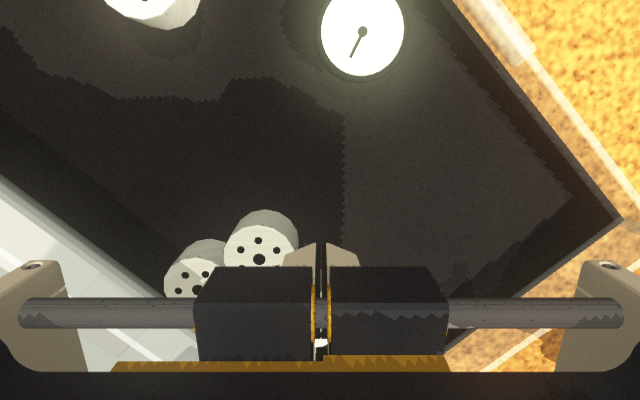

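Run:
```python
from h import *
o=st();c=capture("wrist")
for n,(u,v) in dict(fr=(259,259),rr=(197,290)).items(): print(n,toU(onplane(c,u,v,.154,o)).round(1))
R=RU().T@np.array(o["tcp_rot"])
# depth points of fingertip region in tool coords
T=np.array(c["T_tool_cam"]);K=np.linalg.inv(c["K"])
for v in (246,255,262):
  for u in (285,295,305,315,330,340,350,358):
    d=c["depth"][v,u];q=T[:3,:3]@(K@np.array([u,v,1.])*d)+T[:3,3];print(v,u,(q*1000).round(0),end=";")
  print()
```

```text
t14.28 U [15.  51.1 14.8] yaw 0.781 tilt [-1. -0.  0.] F [-0.2  0.6 -0.2] w 0.5
fr [31.5 23.9 24. ]
rr [66.2 13.2 24. ]
246 285 [ -8. -18. -14.];246 295 [  4. -14.  -8.];246 305 [ -3.  -9. -12.];246 315 [ -3.  -4. -12.];246 330 [ -3.   4. -12.];246 340 [16. 10. -2.];246 350 [16. 15. -2.];246 358 [16. 20. -3.];
255 285 [-13. -18. -12.];255 295 [-14. -13. -12.];255 305 [-14.  -8. -12.];255 315 [-13.  -4. -12.];255 330 [-14.   3. -12.];255 340 [-13.   8. -11.];255 350 [-13.  13. -11.];255 358 [15. 20.  3.];
262 285 [-21. -17. -12.];262 295 [-20. -13. -12.];262 305 [-21.  -8. -12.];262 315 [-17.  -4. -10.];262 330 [-20.   3. -12.];262 340 [-20.   8. -11.];262 350 [-21.  12. -12.];262 358 [-19.  16. -11.];
```

send_rows --pt "0 -0.07 -0.07 0 1" --pt "0 -0.08 -0.08 0 1" --pt "0 -0.05 -0.05 0 1" --pt "0 0 0 0 1"

```text
clock: 14.82
ee_pos: [0.5701, 0.021, 0.1449]
tcp_rot: [[0.0, -0.585, 0.811], [-0.0, 0.811, 0.585], [-1.0, -0.0, 0.0]]
ft_force: [-0.7, -0.8, -1.0]
gripper_width: 0.0005
```

Run:
```python
from h import *
o=st();c=capture("wrist");save(c,"w15");c=capture("scene");save(c,"s15",(320,150,400,220),9)
```

```text
t14.82 U [14.9 33.6 14.9] yaw 0.78 tilt [-1. -0.  0.] F [-0.7 -0.8 -1. ] w 0.5
```

View pics/s15.png

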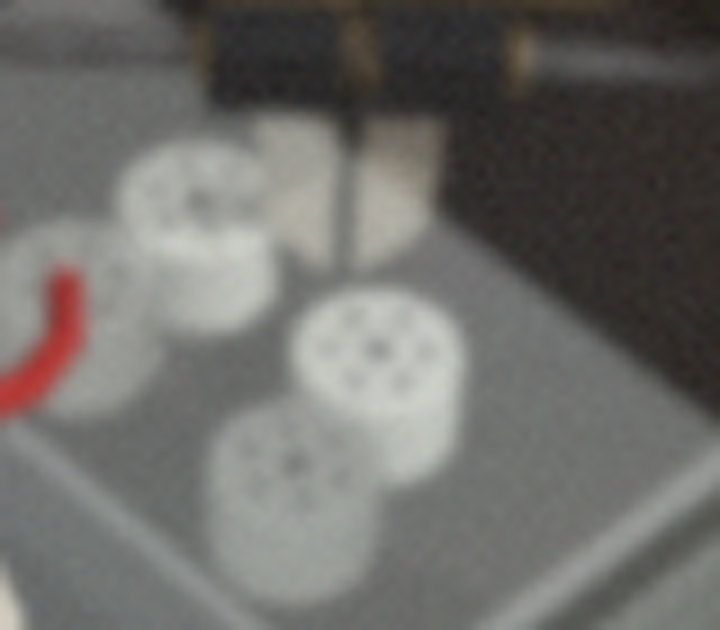

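Run:
```python
from h import *
c=capture("scene")
tp(c,[("fr",(197,203),24),("fl",(379,349),24),("rr",(85,260),24),("rl",(297,463),24)],(320,150),9)
```

```text
fr [37.9 13.8 24. ]
fl [38.9 69.8 24. ]
rr [67. 10. 24.]
rl [73.4 80.7 24. ]
```

send_rows --pt "0 0.35 -0.35 0 1" --pt "-0.3 0.3 -0.3 0.6 0.2" --pt "0 0 0 1 -0.17" --pt "0 0 0 1 -0.17" --pt "0 0 0 1 -0.17"

```text
clock: 15.6
ee_pos: [0.5157, 0.0305, 0.163]
tcp_rot: [[0.0, -0.081, 0.997], [-0.0, 0.997, 0.081], [-1.0, -0.0, 0.0]]
ft_force: [0.3, -0.4, 0.6]
gripper_width: 0.0361
```

send_rows --pt "0 0 0 1 -0.17" --pt "0 0 0 0.6 -0.17" --pt "0 0 0 0 -0.17"

```text
clock: 15.98
ee_pos: [0.5157, 0.0305, 0.1629]
tcp_rot: [[0.0, 0.153, 0.988], [0.0, 0.988, -0.153], [-1.0, 0.0, 0.0]]
ft_force: [-0.8, 0.3, 0.0]
gripper_width: 0.0535
```

Run:
```python
from h import *
go(-20,13.5,13)
c=capture("wrist");save(c,"w16")
```

```text
t15.97 U [-40.2  34.5  32.9] yaw 0.002 tilt [-1.  0.  0.] F [-0.8  0.3  0. ] w 53.5
rows in current axes: [ 0.33 -0.35  0.34] turn 0.01
rows after turn: [ 0.33 -0.35  0.34]
```

View pics/w16.png

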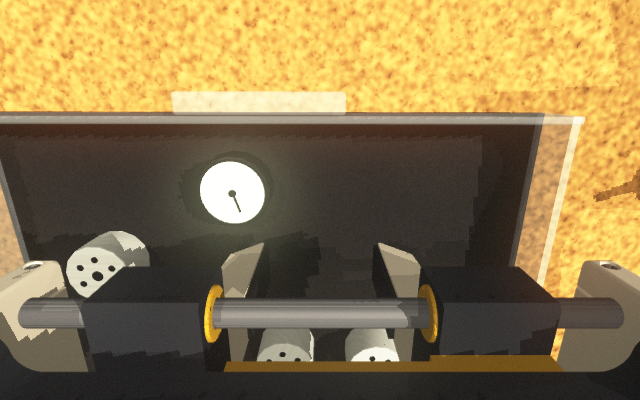

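Run:
```python
from h import *
o=observe();c=capture("wrist")
for n,(u,v) in dict(fr=(282,356),fl=(374,358)).items(): print(n,toU(onplane(c,u,v,.154,o)).round(1))
c=capture("top");save(c,"t16",(235,155,485,355),3)
```

```text
fr [27.7 10.1 24. ]
fl [29.1 65.7 24. ]
```

send_rows --pt "0 -0.35 0.15 0 -0.17" --pt "0.33 0 0.19 0 -0.17" --pt "0 0 0 0 -0.17"

```text
clock: 16.5
ee_pos: [0.5321, 0.0063, 0.1419]
tcp_rot: [[-0.003, 0.153, 0.988], [0.0, 0.988, -0.153], [-1.0, 0.0, -0.003]]
ft_force: [0.6, 0.7, -0.1]
gripper_width: 0.0534
```

Run:
```python
from h import *
go(28,13.8,13)
o=observe();c=capture("wrist");save(c,"w17")
```

```text
t16.50 U [-20.3  13.2  11.9] yaw 0.001 tilt [-1.     0.    -0.003] F [ 0.6  0.7 -0.1] w 53.4
rows in current axes: [-0.02  0.01  0.81] turn 0.01
rows after turn: [-0.02  0.01  0.81]
```

View pics/w17.png

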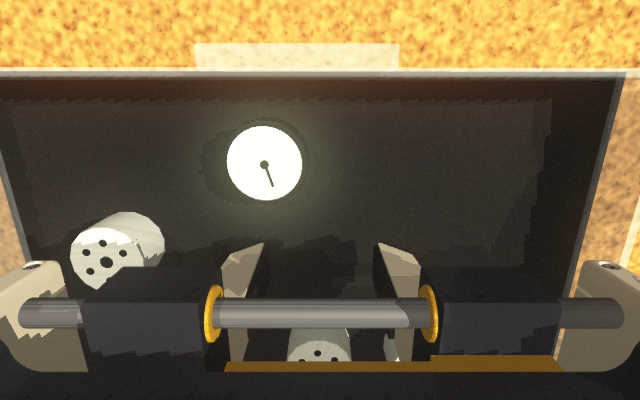

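send_rows --pt "-0.02 0 0.25 0 -0.17" --pt "-0.02 0 0.3 0 -0.17" --pt "0 0 0.2 0 -0.17" --pt "0 0 0.06 0 -0.17" --pt "0 0 0 0 -0.17"

```text
clock: 17.18
ee_pos: [0.5806, -0.001, 0.1457]
tcp_rot: [[0.0, 0.154, 0.988], [-0.0, 0.988, -0.154], [-1.0, -0.0, 0.0]]
ft_force: [0.9, -0.7, 0.7]
gripper_width: 0.0533
```

Run:
```python
from h import *
go(28,13.8,13)
c=capture("scene");save(c,"s18",(320,140,410,220),8)
```

```text
t17.18 U [28.7 13.5 15.7] yaw 0.001 tilt [-1. -0.  0.] F [ 0.9 -0.7  0.7] w 53.3
rows in current axes: [ 0.04  0.01 -0.01] turn 0.01
rows after turn: [ 0.04  0.01 -0.01]
```

View pics/s18.png

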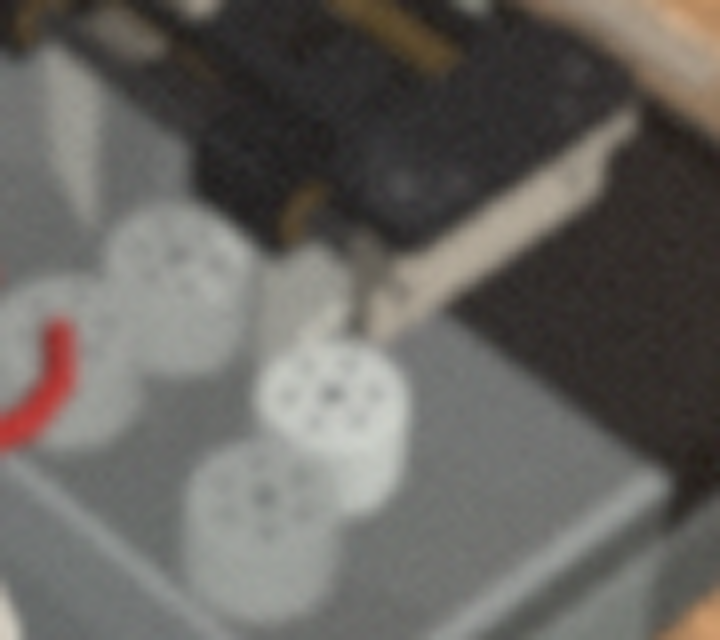

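send_rows --pt "0.05 0 0 0 -0.17" --pt "0 0 0 0 0.1" --pt "0 0 0 0 0.4" --pt "0 0 0 0 0.4" --pt "0 0 0 0 0.4" --newtons 8

```text
clock: 17.85
ee_pos: [0.5815, -0.0012, 0.1445]
tcp_rot: [[0.004, 0.154, 0.988], [-0.001, 0.988, -0.154], [-1.0, 0.0, 0.004]]
ft_force: [-1.5, -0.4, 10.5]
gripper_width: 0.036
```

Run:
```python
from h import *
st()
c=capture("wrist");save(c,"w19")
```

```text
t17.85 U [29.6 13.4 14.5] yaw 0.001 tilt [-1.     0.     0.004] F [-1.5 -0.4 10.5] w 36.0
```

View pics/w19.png

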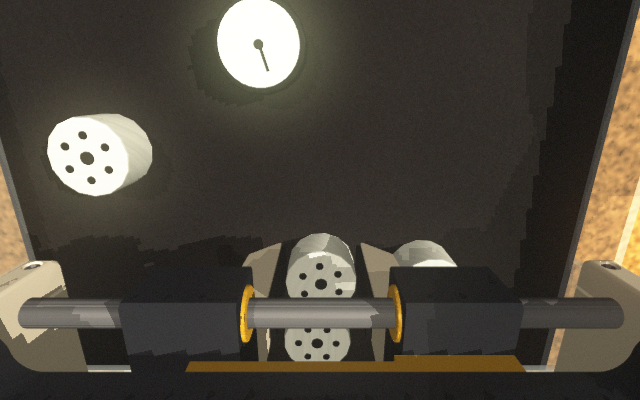

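send_rows --pt "-0.02 0 0 0 1" --pt "0 0 0 0 1" --pt "0 0 -0.05 0 1" --pt "0 0 -0.08 0 1" --pt "0 0 -0.1 0 1" --newtons 12

```text
clock: 18.52
ee_pos: [0.5679, 0.0011, 0.1444]
tcp_rot: [[0.003, 0.154, 0.988], [-0.0, 0.988, -0.154], [-1.0, 0.0, 0.003]]
ft_force: [2.9, 0.0, 6.9]
gripper_width: 0.0356
```

send_rows --pt "0 0 -0.2 0 1" --pt "0 0 -0.25 0 1" --pt "0 0 -0.25 0 1" --pt "0 0 0 0 1"

```text
clock: 19.02
ee_pos: [0.5244, 0.0079, 0.1444]
tcp_rot: [[-0.0, 0.153, 0.988], [0.0, 0.988, -0.153], [-1.0, 0.0, -0.0]]
ft_force: [-3.6, 0.8, 10.0]
gripper_width: 0.0357
```

Run:
```python
from h import *
go(-30,-85,50)
o=observe();c=capture("wrist");save(c,"w20")
```

```text
t19.02 U [-28.2  13.5  14.4] yaw 0.001 tilt [-1.  0. -0.] F [-3.6  0.8 10. ] w 35.7
rows in current axes: [-0.59 -1.64 -0.03] turn 0.01
rows after turn: [-0.59 -1.64 -0.03]
```

View pics/w20.png

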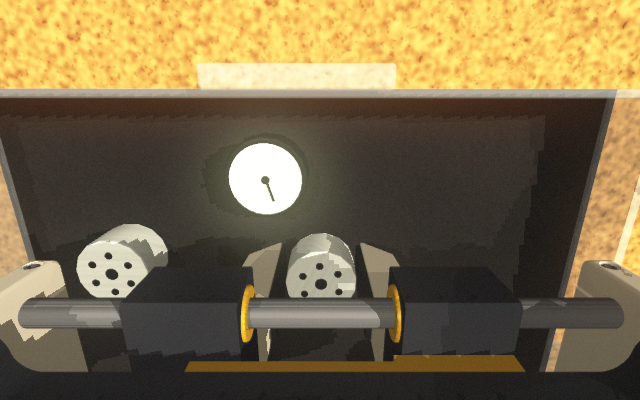

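send_rows --pt "-0.15 0 0 0 1" --pt "0 0.5 -0.15 0 1" --pt "0 0.5 -0.15 0 1" --pt "0 0.35 -0.1 0 1" --pt "0 0 0 0 1" --newtons 15

```text
clock: 19.7
ee_pos: [0.5134, 0.0925, 0.1523]
tcp_rot: [[-0.002, 0.151, 0.988], [0.0, 0.988, -0.151], [-1.0, -0.0, -0.002]]
ft_force: [0.0, -0.5, -0.5]
gripper_width: 0.0354
```

Run:
```python
from h import *
go(-55,95,14.5)
o=observe();c=capture("wrist");save(c,"w21")
```

```text
t19.70 U [-52.1  95.4  22.3] yaw 0.003 tilt [-1.    -0.    -0.002] F [ 0.  -0.5 -0.5] w 35.4
rows in current axes: [ 0.13 -0.01 -0.05] turn 0.02
rows after turn: [ 0.13 -0.01 -0.05]
```

View pics/w21.png

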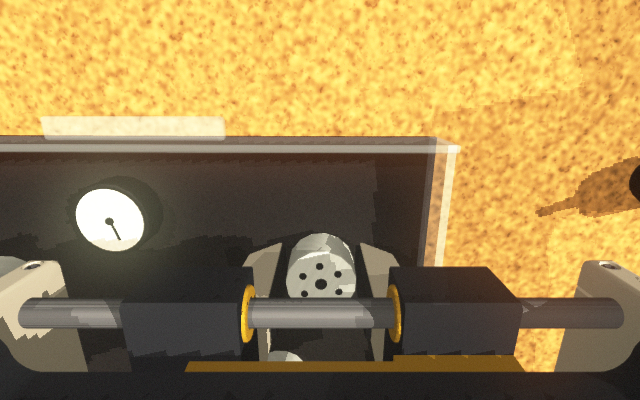

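send_rows --pt "0.12 0 -0.05 0 1" --pt "0.01 0 0 0 1" --pt "0 0 0 0 -0.2" --pt "0 0 0 0 -0.2" --pt "0 0 0 0 -0.2"

```text
clock: 20.38
ee_pos: [0.5113, 0.0917, 0.1449]
tcp_rot: [[-0.0, 0.154, 0.988], [0.0, 0.988, -0.154], [-1.0, 0.0, -0.0]]
ft_force: [-1.0, 0.6, 0.2]
gripper_width: 0.0546
```

send_rows --pt "-0.5 0 0 0 -0.2" --pt "-0.3 -0.5 0.3 0 1" --pt "0 -0.5 0 0 1" --pt "0 -0.9 -0.4 0 1" --pt "0 -0.9 -0.8 0 1"

```text
clock: 21.0
ee_pos: [0.4392, -0.0614, 0.1927]
tcp_rot: [[0.001, 0.153, 0.988], [-0.001, 0.988, -0.153], [-1.0, -0.0, 0.001]]
ft_force: [0.5, -1.2, 0.3]
gripper_width: 0.0196
```

Run:
```python
from h import *
go(-75,-90,40)
c=capture("top");save(c,"t22",(235,155,485,355),3)
```

```text
t21.00 U [-101.6  -68.    62.7] yaw 0.001 tilt [-1.    -0.     0.001] F [ 0.5 -1.2  0.3] w 19.6
rows in current axes: [ 0.38 -0.37  0.44] turn 0.01
rows after turn: [ 0.38 -0.37  0.44]
```

View pics/t22.png

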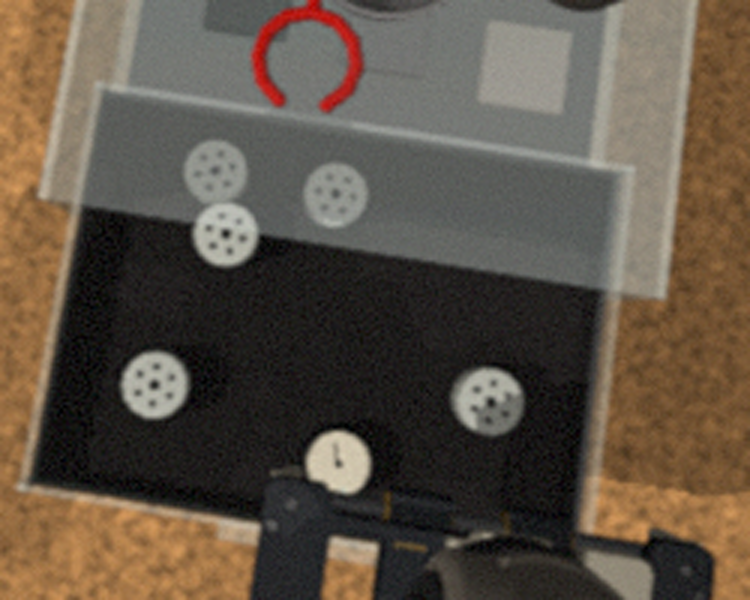

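Run:
```python
from h import *
c=capture("top")
tp(c,[("rl",(215,171),24),("rr",(336,195),24),("fl",(226,234),24),("FL",(155,384),24),("pk",(488,402),24),("ga",(338,463),18)],(235,155),3)
```

```text
rl [73.8 79.  24. ]
rr [71.2  9.5 24. ]
fl [39.7 67.  24. ]
FL [-47.5  92.   24. ]
pk [-27.8 -89.6  24. ]
ga [-73.6 -13.9  18. ]
```

send_rows --pt "0 -0.36 0.44 0 1" --pt "0.4 0 0 0 1" --pt "0.5 0 0 0 1" --pt "0 0 0 0 1"

```text
clock: 21.6
ee_pos: [0.4614, -0.0845, 0.1374]
tcp_rot: [[-0.004, 0.154, 0.988], [0.002, 0.988, -0.154], [-1.0, 0.001, -0.004]]
ft_force: [-0.0, 0.0, 0.3]
gripper_width: 0.0007
```

Run:
```python
from h import *
go(-8,-89.7,8)
```

```text
t21.60 U [-76.1 -87.4   7.4] yaw 0.001 tilt [-1.     0.001 -0.004] F [-0.   0.   0.3] w 0.7
rows in current axes: [-0.01 -0.04  1.14] turn 0.01
rows after turn: [-0.01 -0.04  1.14]
```

send_rows --pt "0 -0.04 0.15 0 1" --pt "0 0 0.15 0 1" --pt "0 0 0.15 0 1" --pt "0 0 0.15 0 1" --pt "0 0 0.15 0 1"

```text
clock: 22.22
ee_pos: [0.5071, -0.0945, 0.139]
tcp_rot: [[0.0, 0.154, 0.988], [0.0, 0.988, -0.154], [-1.0, 0.0, 0.0]]
ft_force: [0.7, -0.3, 0.6]
gripper_width: 0.0005
```

send_rows --pt "0 0 0.15 0 1" --pt "0 0 0.12 0 1" --pt "0 0 0.07 0 1" --pt "0 0 0.03 0 1" --pt "0 0 0 0 1"

```text
clock: 22.85
ee_pos: [0.5284, -0.0978, 0.1388]
tcp_rot: [[0.0, 0.154, 0.988], [0.0, 0.988, -0.154], [-1.0, 0.0, 0.0]]
ft_force: [-1.3, -0.3, -0.4]
gripper_width: 0.0004
```

Run:
```python
from h import *
go(-8,-89.7,8)
c=capture("wrist");save(c,"w23")
```

```text
t22.85 U [ -7.9 -90.3   8.8] yaw 0.001 tilt [-1.  0.  0.] F [-1.3 -0.3 -0.4] w 0.4
rows in current axes: [ 0.01  0.01 -0.  ] turn 0.01
rows after turn: [ 0.01  0.01 -0.  ]
```

View pics/w23.png

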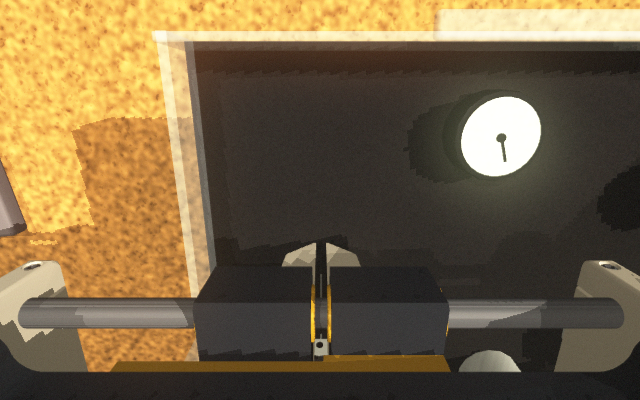

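send_rows --pt "0 0 -0.2 0 1" --pt "-0.6 0.3 -0.1 0 -0.25" --pt "0 0.8 0 0 -0.25" --pt "0 0.8 0 0 -0.25" --pt "0.2 0.7 0 0 -0.25"

```text
clock: 23.52
ee_pos: [0.5344, 0.0605, 0.1638]
tcp_rot: [[0.002, 0.154, 0.988], [0.0, 0.988, -0.154], [-1.0, 0.0, 0.002]]
ft_force: [0.2, -0.2, 0.2]
gripper_width: 0.0357
```

Run:
```python
from h import *
go(-15,67,14.5)
o=observe();c=capture("wrist");save(c,"w24");c=capture("top");save(c,"t24",(235,155,485,355),3)
```

```text
t23.52 U [-26.4  67.1  33.8] yaw 0.001 tilt [-1.     0.     0.002] F [ 0.2 -0.2  0.2] w 35.7
rows in current axes: [ 0.32 -0.    0.19] turn 0.01
rows after turn: [ 0.32 -0.    0.19]
```

View pics/w24.png

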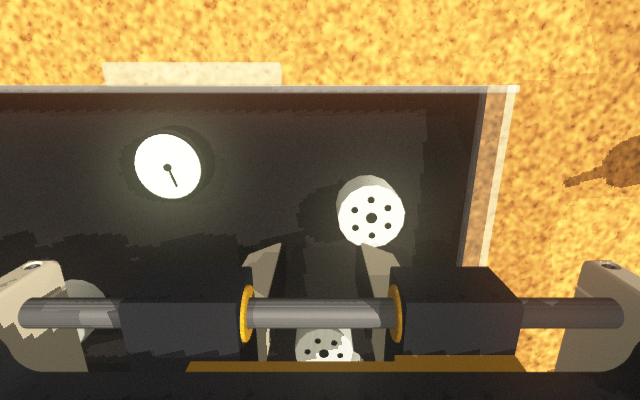

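Run:
```python
from h import *
o=observe();c=capture("wrist")
print(toU(onplane(c,324,353,.154,o)))
```

```text
[36.71974192 69.93459392 24.        ]
```

send_rows --pt "0 0.02 0.25 0 -0.25" --pt "0 0 0.06 0 -0.25" --pt "0.31 0 0 0 -0.25" --pt "0 0 0 0 -0.25"

```text
clock: 24.18
ee_pos: [0.5518, 0.0566, 0.1433]
tcp_rot: [[-0.003, 0.155, 0.988], [0.0, 0.988, -0.155], [-1.0, -0.0, -0.003]]
ft_force: [0.3, -0.9, 0.8]
gripper_width: 0.057
```

Run:
```python
from h import *
go(30,68.4,15)
```

```text
t24.18 U [-8.7 66.  13.3] yaw -0.0 tilt [-1.    -0.    -0.003] F [ 0.3 -0.9  0.8] w 57.0
rows in current axes: [-0.03  0.04  0.64] turn -0.0
rows after turn: [-0.03  0.04  0.64]
```

send_rows --pt "-0.03 0.04 0.2 0 -0.25" --pt "0 0 0.25 0 -0.25" --pt "0 0 0.17 0 -0.25" --pt "0 0 0.02 0 -0.25" --pt "0 0 0 0 -0.25" --newtons 8

```text
clock: 24.8
ee_pos: [0.5896, 0.0537, 0.1465]
tcp_rot: [[-0.004, 0.154, 0.988], [0.0, 0.988, -0.154], [-1.0, -0.0, -0.004]]
ft_force: [-7.2, -0.2, 3.7]
gripper_width: 0.0576
```

send_rows --pt "0.01 0 0 0 0.1" --pt "0 0 0 0 0.4" --pt "0 0 0 0 0.4" --pt "0 0 0 0 0.4"

```text
clock: 25.3
ee_pos: [0.5896, 0.0537, 0.1453]
tcp_rot: [[-0.004, 0.154, 0.988], [0.0, 0.988, -0.154], [-1.0, -0.001, -0.004]]
ft_force: [-6.4, -0.8, 0.2]
gripper_width: 0.0348
```

Run:
```python
from h import *
st()
c=capture("wrist");save(c,"w25")
```

```text
t25.30 U [29.2 68.9 15.3] yaw 0.0 tilt [-1.    -0.001 -0.004] F [-6.4 -0.8  0.2] w 34.8
```

View pics/w25.png

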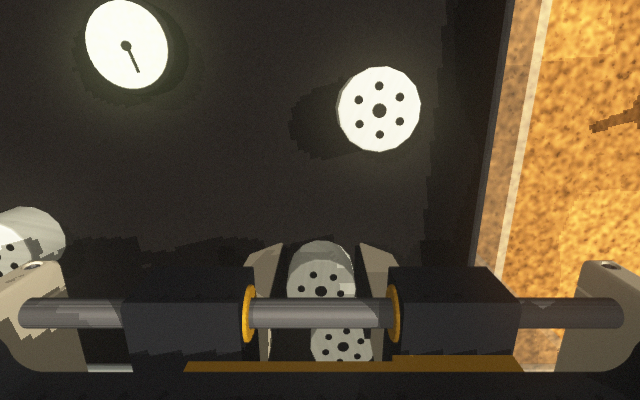

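send_rows --pt "0 0 0 0 1" --pt "0 0 -0.05 0 1" --pt "0 0 -0.08 0 1" --pt "0 0 -0.12 0 1" --pt "0 0 -0.2 0 1" --newtons 12

```text
clock: 25.98
ee_pos: [0.5642, 0.0581, 0.1455]
tcp_rot: [[0.0, 0.154, 0.988], [0.0, 0.988, -0.154], [-1.0, 0.0, 0.0]]
ft_force: [-0.1, 0.5, -0.1]
gripper_width: 0.0347
```

Run:
```python
from h import *
st()
c=capture("wrist");save(c,"w26")
```

```text
t25.98 U [ 3.4 69.3 15.5] yaw 0.001 tilt [-1.  0.  0.] F [-0.1  0.5 -0.1] w 34.7
```

View pics/w26.png

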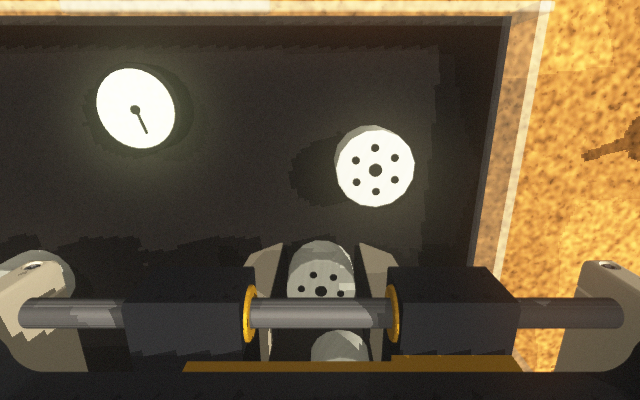

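send_rows --pt "-0.3 0 0 0 1" --pt "-0.4 -0.2 -0.1 0 1" --pt "0 -0.8 -0.3 0 1" --pt "0 -0.8 -0.3 0 1" --pt "0 -0.7 -0.3 0 1" --newtons 15

```text
clock: 26.65
ee_pos: [0.4812, -0.0821, 0.1877]
tcp_rot: [[0.0, 0.154, 0.988], [-0.0, 0.988, -0.154], [-1.0, -0.0, 0.001]]
ft_force: [0.3, -0.6, 1.0]
gripper_width: 0.0342
```

Run:
```python
from h import *
go(-64,-92,25)
```

```text
t26.65 U [-56.9 -82.   57.7] yaw 0.001 tilt [-1.    -0.     0.001] F [ 0.3 -0.6  1. ] w 34.2
rows in current axes: [ 0.54 -0.17 -0.12] turn 0.01
rows after turn: [ 0.54 -0.17 -0.12]
```

send_rows --pt "0 -0.17 -0.12 0 1" --pt "0.4 0 0 0 1" --pt "0.14 0 0 0 1" --pt "0 0 0 0 1"

```text
clock: 27.15
ee_pos: [0.4737, -0.0893, 0.1548]
tcp_rot: [[-0.001, 0.153, 0.988], [0.001, 0.988, -0.153], [-1.0, 0.0, -0.001]]
ft_force: [-0.2, 0.3, -0.7]
gripper_width: 0.0342
```

Run:
```python
from h import *
go(-64,-92,15.3)
c=capture("wrist");save(c,"w27")
```

```text
t27.15 U [-63.2 -90.3  24.8] yaw 0.001 tilt [-1.     0.    -0.001] F [-0.2  0.3 -0.7] w 34.2
rows in current axes: [ 0.16 -0.03 -0.01] turn 0.01
rows after turn: [ 0.16 -0.03 -0.01]
```

View pics/w27.png

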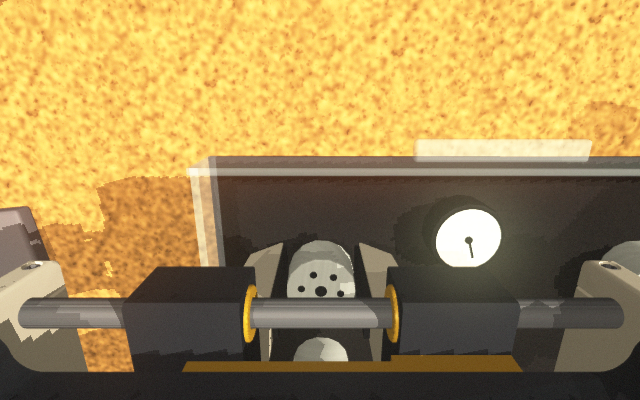

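send_rows --pt "0.14 -0.02 0 0 1" --pt "0.02 0 0 0 1" --pt "0 0 0 0 0" --pt "0 0 0 0 -0.15" --pt "0 0 0 0 -0.15"

```text
clock: 27.82
ee_pos: [0.4737, -0.0912, 0.1456]
tcp_rot: [[0.0, 0.154, 0.988], [-0.0, 0.988, -0.154], [-1.0, -0.0, 0.0]]
ft_force: [-0.2, 0.1, -0.6]
gripper_width: 0.0522
```

send_rows --pt "-0.5 0 0 0 -0.15" --pt "-0.7 0 -0.4 0 -0.15" --pt "-0.3 0 -1 0 -0.15" --pt "0 0 -1 0 -0.15" --pt "0 0 0 0 -0.15"

```text
clock: 28.45
ee_pos: [0.328, -0.0679, 0.2355]
tcp_rot: [[-0.0, 0.154, 0.988], [0.0, 0.988, -0.154], [-1.0, 0.0, -0.001]]
ft_force: [1.8, -0.0, 0.6]
gripper_width: 0.0526
```

Run:
```python
from h import *
st()
c=capture("top");save(c,"t28",(235,155,485,355),3)
c=capture("scene");save(c,"s28",(290,90,460,230),4.5)
c=capture("top");save(c,"t28b",(235,75,485,355),2.1)
```

```text
t28.45 U [-210.5  -91.6  105.5] yaw 0.0 tilt [-1.     0.    -0.001] F [ 1.8 -0.   0.6] w 52.6
```

View pics/t28.png

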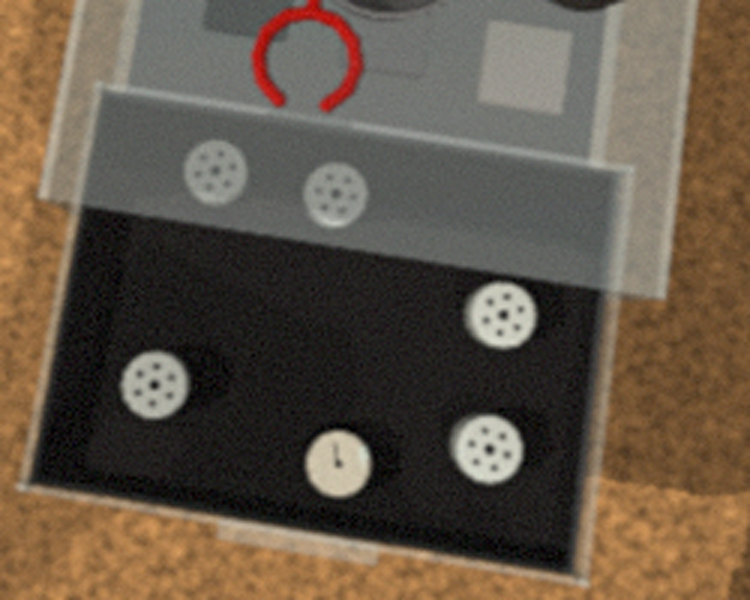

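View pics/s28.png

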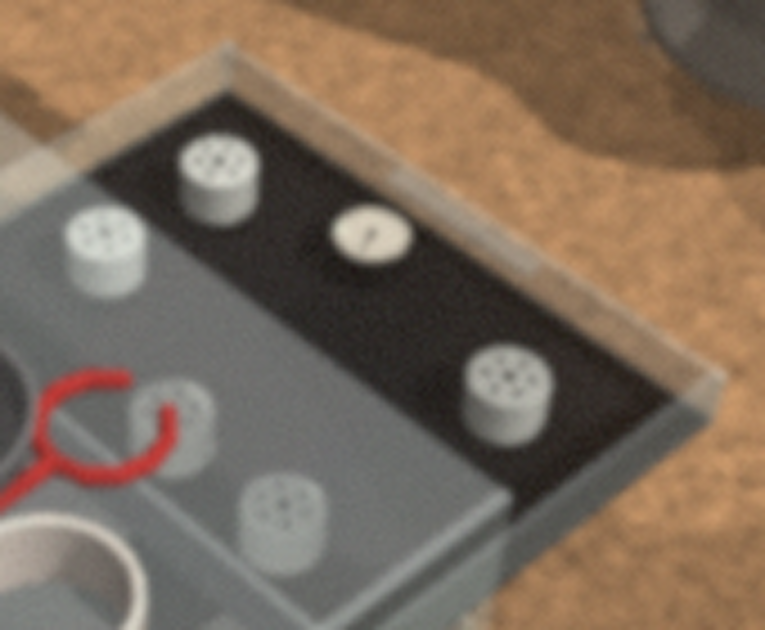

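View pics/t28b.png

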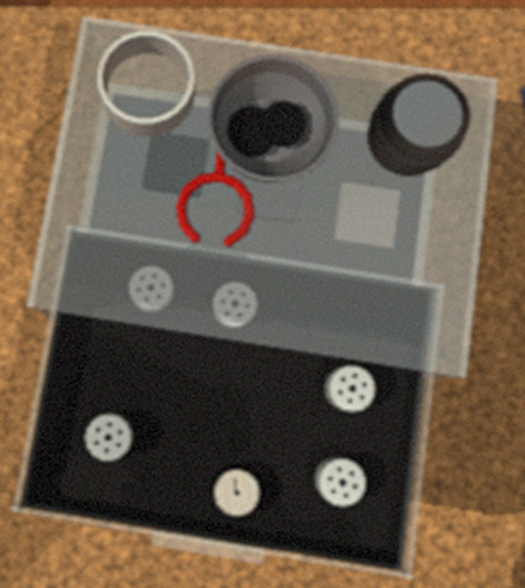

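Run:
```python
from h import *
c=capture("top")
P=dict(rl=(216,171),rm=(336,194),rr=(503,315),FL=(155,384),FR=(489,449),ga=(338,463))
U={}
for n,(x,y) in P.items():
    U[n]=toU(onplane(c,235+x/3,155+y/3,.13+(.018 if n=="ga" else .024)))[:2];print(n,U[n].round(1))
    print(toU(pt(c,235+x/3,155+y/3)).round(0))
k=list(U)
print(sorted((round(float(np.hypot(*(U[a]-U[b]))),1),a,b) for i,a in enumerate(k) for b in k[:i])[:5])
```

```text
rl [73.9 78.5]
[68. 75. 74.]
rm [71.8  9.6]
[66. 12. 77.]
rr [ 20.1 -91.7]
[ 20. -92.  21.]
FL [-47.5  92. ]
[-47.  92.  26.]
FR [-52.4 -93.4]
[  2.  34. 681.]
ga [-73.6 -13.9]
[-73. -14.  19.]
[(68.9, 'rm', 'rl'), (72.5, 'FR', 'rr'), (82.2, 'ga', 'FR'), (109.0, 'ga', 'FL'), (113.7, 'rr', 'rm')]
```

```bash
python3 -c "
from rig import *
print(job_done(),observe()['clock'])"
```

```text
the job is handed in; nothing more can be done
the job is handed in; nothing more can be done
```

The five canisters are spread over the drawer floor and the job is handed in, last clock reading about 28.5 s of the 61 s.

**What I did**
- I lifted off the top canister.
- Two attempts to drag the front pair out together failed, because the canisters slipped out of the grip.
- I then wedged the pair apart with the closed fingers. That also spread the rear pair under the cover to the spacing they needed.
- I put one of the pair at front left and the other at front right.
- I pushed the first canister to back right.

**Last checks**

Positions are in the unit frame, in mm, from the top camera:

| Slot | x | y |
|---|---|---|
| Back left | 74 | 79 |
| Back middle | 72 | 10 |
| Back right | 20 | −92 |
| Front left | −48 | 92 |
| Front right | −52 | −93 |

- **Spacing:** the two nearest canister centres are 69 mm apart, so about 33 mm of clear floor, and the gauge is 82 mm from its nearest canister.
- **Gauge:** measured at the same place as at the start, to within the reading error.
- **Things on top of the unit:** they look unmoved in the pictures; I did not measure them again.
- **Lying flat:** all five look flat in both camera views. The depth reading for the front-right canister was missing. For the two under the cover, depth read the cover itself. Those three are therefore judged flat by eye only.
- **Contacts:** the fingers brushed the cover edge at about 7 N, and the vertical force was about 10 N while dragging a gripped canister. The arm ended clear of everything.

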